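# Turn a relay box base-up in a turnover clamshell

### The job

The relay box has to lie upside down for service without standing on the sockets on its lid. Lay it upright in the nest of the turnover clamshell and let go of it, and fold the empty cover over until it is shut on the box. Then swing nest and cover together right over to the cover's side and leave them shut there, so that the base of the box looks up through the nest's window; leave the other things on the table where they are.

Things in the scene. Friction and masses are not known exactly. Their poses are not given: they have to be found in the camera images.
- relay_box: Loose off-white relay box, 113 x 62 mm, 24 mm high, two small grey sockets 4 mm higher near one end of its lid; 0.16 kg. Starts upright on the table left of the grey gas tower, which is 0.26 m tall and stands between it and the clamshell (carry the box above it). Origin: centre of its underside; x along the 113 mm, y along the 62 mm, z out of the lid.
- clamshell: Fixed grey base plate, 176 x 136 mm, top at 11 mm, right of the gas tower, with two posts 52 mm high (73 to 86 mm from the middle along x) that carry a level steel pin. Two like aluminium window frames turn on the pin: the nest on the +y side, the cover on the -y side. Origin: centre of its underside; x along the pin (away from the robot at yaw 0), y towards the nest's side, z up.
- pin (a point): Point on the pin's axis, mid-length, 42 mm above the table; axes as clamshell. Both leaves turn about the x line through it. Beyond the clamshell the sampler overhangs the table from 0.25 m up (rim and tower, nearest 0.54 m ahead of the robot); the black computer beyond the relay box is 0.36 m tall.
- nest_seat (a point): Centre of the nest's pocket on the ledge where the box's underside rests; turns with the nest. At the start level, axes as the clamshell's, 43 mm from the pin's axis, 12.75 mm below it. Seated, the box's origin is here, its 113 mm along x, either way round. Corner locators, 12 mm high, upper half leaning out 4 mm, leave 2 mm on each side of the box; its long sides are open for fingers over 75 mm.
- cover_seat (a point): The same point of the cover's pocket; turns with the cover, axes as the clamshell's while the cover lies flat. Its locators leave 2.5 mm on each side of the box, and the shut cover leaves 1.6 mm of play over it.
- nest_grip (a point): Middle of the nest's half of the grip: a 12 mm round steel bar parallel to the pin, 111 mm from the pin's axis, level with it when the leaf is flat. It spans x from -46 to -1 mm of the clamshell (this point at -24) and hangs on a bent rod at x = -52. Between bar and frame 25 mm are free for a finger.
- cover_grip (a point): Middle of the cover's half of the grip: the same bar on the cover, spanning x from +1 to +46 mm (this point at +24), bent rod at x = +52. With the clamshell shut the half bars meet end to end on one line, and fingers closed over the joint (x = 0) hold both. A bar can turn between the fingers, so they may point down all the way.
- nest (a joint): Angle of the nest leaf, rad: 0 = flat on its own side (start), 1.57 = upright, 3.14 = turned over to the cover's side, at its stop. Stiff hinge, 0.26 N m (2.5 N at the bar, besides the weights): the leaf, 0.16 kg, stays where it is left. The leaves do not catch each other, but the box between them pushes the leading one along.
- cover (a joint): Angle of the cover leaf, rad: 0 = flat on its own side, pocket up; 3.14 = folded over onto the nest's side, pocket down, at its stop. Starts between 0 and 0.5. Hinge as the nest's.
- screwdriver: Bystander: small screwdriver with an orange handle, 175 mm, right of the clamshell.
- hex_key: Bystander: black hex key, 82 mm, in front of the clamshell.
- tweezers: Bystander: steel tweezers, 120 mm, in front of the clamshell.
- tip_box: Bystander: blue box of pipette tips with a clear lid, 102 x 70 x 57 mm, left of the relay box.
- manifold_block: Bystander: white manifold block 20 x 60 mm with three blue nipples, beyond the relay box.
- tape_roll: Bystander: roll of tan tape, 84 mm, left of the relay box.
- bottle_wash: Bystander: small white bottle with a blue cap, 70 mm high, at the right.
There are look-alikes about, which are no part of the job. Of the things that look like the relay_box, the larger one is meant.

How it is judged:
By the outcome, as a careful person would: the job done as asked, in the order asked, and still so for the second after the job is handed in, with the robot touching nothing.
It also fails if it takes over 72 s, if anything falls off the work surface, if the arm or the gripper's body presses on something with over 40 N, if the wrist force passes 120 N, or if a joint passes its speed limit or range.

### The arm

A 6-joint arm with a two-finger parallel gripper is mounted at the origin on a cart in front of the work surface, level with it; the furniture and walls round the work are solid. World frame = base frame: x ahead of the robot, y to its left, z up, the work surface at z = 0. Lengths are in m, angles in rad, forces in N, time in s.
With the tool pointing down it reaches from about 0.35 to 0.975 m from the base axis. Payload 4.9 kg.
Tool frame: the origin (TCP) lies at the very end of the fingers, on their centre line; the grasp point (between the pads) lies 19 mm behind it; x points along the fingers, z is the direction in which the jaws open and shut, and the axes are right-handed (so a half turn about x gives the same grasp; the last joint's range is limited). The gripper opens to 85 mm and grips with 20 to 120 N. Pads are 22 mm wide; open, the fingers measure 114 mm over their backs; the gripper's body (76 mm by 85 mm) begins 54 mm behind the grasp point. The pads swing forward as they close: fully open they stand 13 mm farther back than shut.
Start: joints at [-1.297, 0.053, 1.613, -0, 1.476, -0.119], TCP at [0.239, -0.577, 0.197] pointing down, gripper open.
Joint ranges: [-3.01, 3.01], [-1.01, 2.22], [0.06, 2.58], [-1.02, 4.17], [0.09, 2.62], [-3.14, 3.14]. Speed limits (rad/s): [2.57, 2.57, 3.14, 3.14, 3.14, 3.14].

### API

Orientations are given as a rotation vector (axis times angle).
In Python, from station import ctrl, imaging gives the robot as it stands. The module is installed in compiled form; this text tells all that it offers.
- The arm moves only by the shell command python3 -m jog 'ROWS' [FORCE]. ROWS is JSON, a list that holds one entry, the list of rows, each a list of 5 numbers: the shift along the tool's x, y, z in m, then the turn about the tool's x in rad, then the closure, from -1 (fully open) to 1 (shut). A call has 1 to 12 rows; each row is the pose to reach, as a shift and turn from the pose measured when the call began, along the tool's axes at that moment; what a row does not reach only later rows make up. A row lasts 1/10 s, in which the tool goes at most 50 mm and 8.59 degrees, less where a joint would pass 70% of its speed; a pose out of reach is approached as far as the arm can. A call with a gripper value outside its range is refused whole. The fingers move at their own pace and stop on an object; FORCE is the grip in N (left out, the last holds). Time passes only in rows, so rows that repeat a pose let the fingers close. It gives the time, the measured TCP pose, the force and the opening at its end, in the units of the state.
- ctrl.get_obs(): the state, without advancing time (a new reading comes with each control period).
- imaging.get_image(name): name is "scene" or "top" or "wrist"; returns a dict with "color" (480x640x3 uint8, red, green, blue), "intrinsics" (3x3 intrinsics, pixels), "R" (3x3) and "t" (3): a world point X has camera coordinates R X + t. Camera axes: x right, y down, z forward; pixel columns grow to the right and rows downward; lengths in m; the calibration is good to about 2 mm. The wrist camera is an equidistant fisheye: a pixel r from the principal point sees the ray r / f radians off the axis. A picture is of the moment at which its call begins. There is no depth.
- ctrl.finish_job(): hands the job in, once; it reports no verdict.
The state is a dict: "t": time; "q": joint angles; "dq": joint speeds; "effort": joint torques, N m; "tool_pos": TCP position; "tool_rot": TCP orientation; "contact_force": force on the tool from outside, world axes, zero at the start; "wrist_torque": the same for the moment, N m; "opening": finger opening in m.
Only numpy, scipy, OpenCV 4.12 (cv2) and the standard library are available. Lean on these libraries where they do the work, as an engineer would, in place of code of your own. Each camera call takes 0.05 s, during which the arm holds its last target.

## Working session

There is one attempt and no reset: what is moved stays moved. The work goes in short steps, Python scripts to look and compute and a shell command to move; the robot and the scene stay as the last step left them, time stands still between calls to the robot, and variables do not carry over. Pictures are saved under pics/ and viewed, and the job is handed in when it is done.

```bash
mkdir -p pics; cat > h.py <<'E'
import numpy as np,cv2
from station import ctrl,imaging
from scipy.spatial.transform import Rotation as Ro
def save(n,f):
    d=imaging.get_image(n); cv2.imwrite('pics/'+f+'.png',d['color'][:,:,::-1]); np.savez('pics/'+f+'.npz',**{k:d[k] for k in('color','intrinsics','R','t')}); return d
def load(f): return np.load('pics/'+f+'.npz')
def ray(d,u,v,fish=False):
    K=d['intrinsics']; x=(u-K[0,2])/K[0,0]; y=(v-K[1,2])/K[1,1]
    if fish:
        r=np.hypot(x,y); c=np.array([x/r*np.sin(r),y/r*np.sin(r),np.cos(r)]) if r>1e-9 else np.array([0,0,1.])
    else: c=np.array([x,y,1.])
    return -d['R'].T@d['t'], d['R'].T@c
def at_z(d,u,v,z,fish=False):
    o,r=ray(d,u,v,fish); return o+r*(z-o[2])/r[2]
def proj(d,X,fish=False):
    K=d['intrinsics'];c=d['R']@np.array(X)+d['t']
    if fish:
        th=np.arctan2(np.hypot(c[0],c[1]),c[2]);p=th*c[:2]/np.hypot(c[0],c[1])
    else: p=c[:2]/c[2]
    return np.array([K[0,0]*p[0]+K[0,2],K[1,1]*p[1]+K[1,2]])
def crop(f,u0,v0,u1,v1,s,out):
    im=cv2.imread('pics/'+f+'.png')[v0:v1,u0:u1]; cv2.imwrite('pics/'+out+'.png',cv2.resize(im,None,fx=s,fy=s,interpolation=cv2.INTER_CUBIC))
def st():
    o=ctrl.get_obs(); R=Ro.from_rotvec(o['tool_rot']).as_matrix()
    return o,R
def togo(target,yawz=None):
    # shift in tool axes to reach target TCP; optional
    o,R=st(); return R.T@(np.array(target)-o['tool_pos'])
E
python3 - <<'E'
from h import *
np.set_printoptions(precision=4,suppress=True)
for n in('scene','top','wrist'):
    d=save(n,n+'0'); print(n,-d['R'].T@d['t'],d['intrinsics'][0,0])
o,R=st(); print(o,R)
E
```

```text
scene [-0.2022 -1.2228  0.8282] 549.8007322018523
top [ 0.2095 -0.0267  1.4102] 434.0402706547948
wrist [ 0.2996 -0.5521  0.3729] 371.64829954431775
{'t': 0.15, 'q': array([-1.297 ,  0.0532,  1.614 ,  0.    ,  1.476 , -0.119 ]), 'dq': array([ 0.0003, -0.0016, -0.0037, -0.0004,  0.0004,  0.0001]), 'effort': array([  0.0001, -39.4243, -37.0721,  -0.0001,   0.0046,   0.    ]), 'tool_pos': array([ 0.2391, -0.5769,  0.196 ]), 'tool_rot': array([ 0.9162,  1.371 , -0.9145]), 'contact_force': array([0.9017, 0.0111, 0.4379]), 'wrist_torque': array([-0.0075, -0.0198,  0.0331]), 'opening': 0.08561308657667412} [[-0.0004  0.9238  0.3828]
 [ 0.0015  0.3828 -0.9238]
 [-1.      0.0002 -0.0016]]
```

View pics/scene0.png

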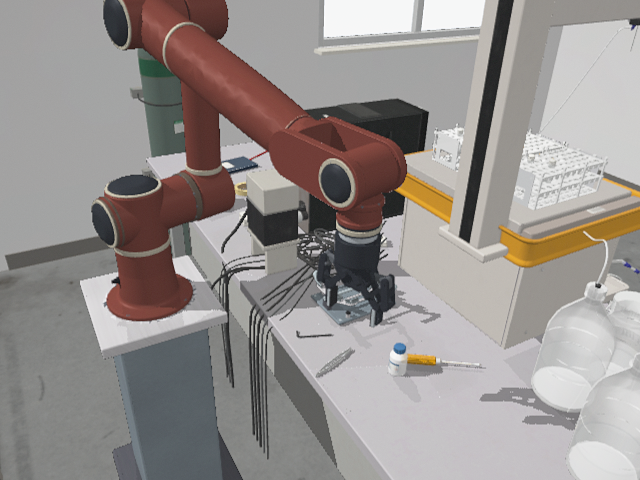

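View pics/top0.png

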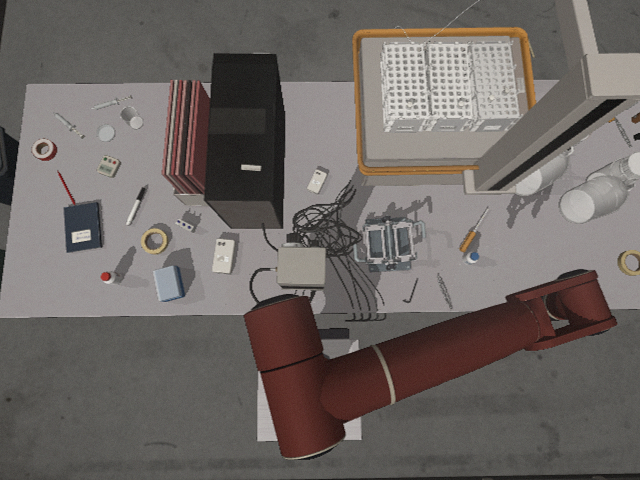

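View pics/wrist0.png

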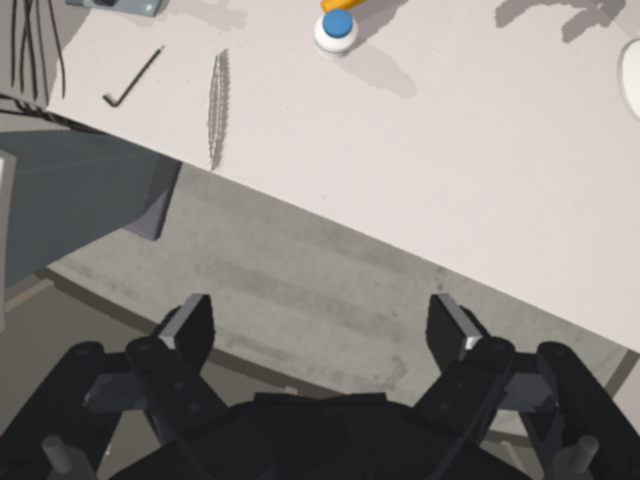

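```bash
python3 - <<'E'
from h import *
crop('top0',195,160,335,280,5.5,'c1'); crop('top0',345,205,445,280,8,'c2')
d=load('top0')
for p in [(225,254),(317,180),(390,242),(300,268)]: print(p,at_z(d,*p,0.024))
E
```

```text
(225, 254) [0.4212715  0.26503017 0.024     ]
(317, 180) [ 0.66697729 -0.03435361  0.024     ]
(390, 242) [ 0.45401122 -0.26885814  0.024     ]
(300, 268) [0.37292722 0.02378072 0.024     ]
```

View pics/c1.png

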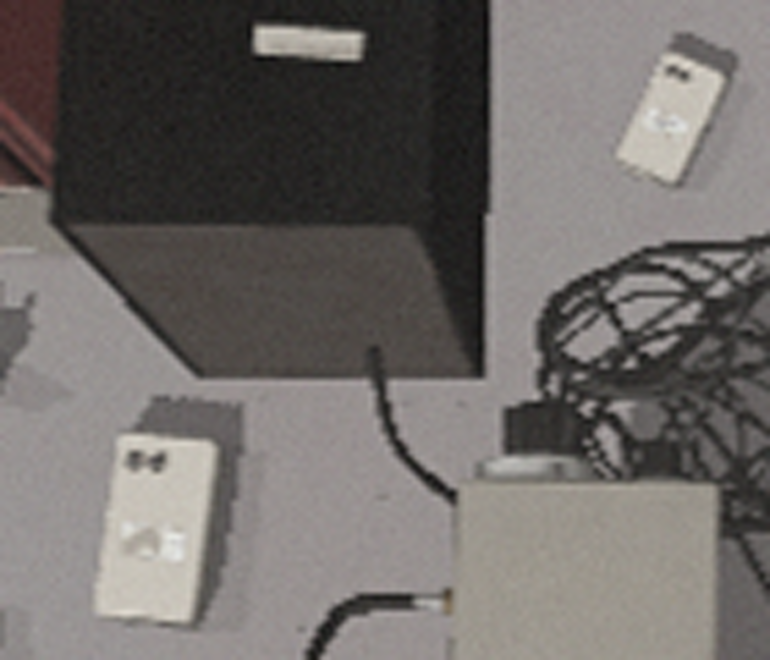

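View pics/c2.png

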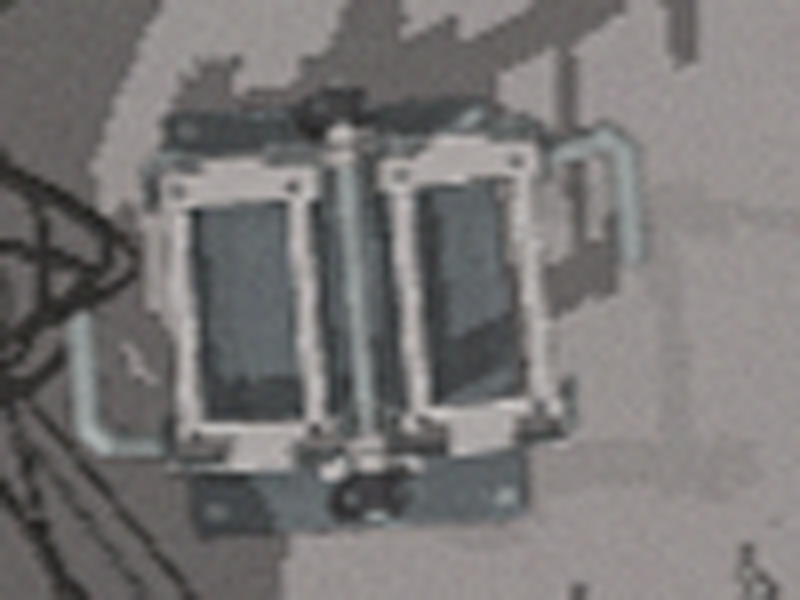

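```bash
python3 - <<'E'
from h import *
np.set_printoptions(precision=4,suppress=True)
d=load('top0')
c=np.array([(117,435),(215,440),(197,625),(95,612)])/5.5+[195,160]
P=[at_z(d,*p,0.024)[:2] for p in c];print(P,np.mean(P,0))
for i in range(4): print(np.linalg.norm(P[i]-P[(i+1)%4]))
v=(P[0]+P[1]-P[2]-P[3]);print('yaw',np.arctan2(v[1],v[0]))
a=at_z(d,345/8+345,130/8+205,.042);b=at_z(d,370/8+345,440/8+205,.042);print(a,b,np.arctan2((a-b)[1],(a-b)[0]),np.linalg.norm(a-b))
pl=[at_z(d,u/8+345,v/8+205,.011) for u,v in[(165,110),(530,485),(530,535),(200,530)]];print(pl)
for p in [(278,247),(325,247),(327,288),(280,288)]: print('tower',at_z(d,*p,.26))
for p in [(207,55),(277,55),(284,228),(190,220),(242,170)]: print('comp',at_z(d,*p,.36))
E
```

```text
[array([0.4705, 0.2946]), array([0.4668, 0.2369]), array([0.3577, 0.2447]), array([0.366 , 0.3041])] [0.4152 0.2701]
0.05785860179633664
0.1093924458312563
0.05993894592941282
0.10491079206973708
yaw -0.08053761887660418
[ 0.5191 -0.2627  0.042 ] [ 0.3927 -0.2671  0.042 ] 0.03506106133560313 0.12649023102846554
[array([ 0.5355, -0.1938,  0.011 ]), array([ 0.3776, -0.3367,  0.011 ]), array([ 0.3573, -0.3356,  0.011 ]), array([ 0.361 , -0.2021,  0.011 ])]
tower [0.4024 0.0739 0.26  ]
tower [ 0.4009 -0.0522  0.26  ]
tower [ 0.2912 -0.0557  0.26  ]
tower [0.2929 0.0681 0.26  ]
comp [0.9086 0.2575 0.36  ]
comp [0.9071 0.0703 0.36  ]
comp [0.4331 0.0506 0.36  ]
comp [0.4561 0.2832 0.36  ]
comp [0.5847 0.1573 0.36  ]
```

```bash
python3 -m jog '[[[-0.05,0,0,0.1,-1],[-0.1,0.03,-0.02,0.2,-1],[-0.14,0.06,-0.05,0.3,-1],[-0.145,0.095,-0.085,0.36,-1],[-0.145,0.13,-0.12,0.36,-1],[-0.145,0.165,-0.15,0.36,-1],[-0.145,0.2,-0.18,0.36,-1],[-0.145,0.235,-0.205,0.36,-1],[-0.145,0.268,-0.227,0.36,-1],[-0.145,0.268,-0.227,0.36,-1],[-0.145,0.268,-0.227,0.36,-1]]]'
python3 - <<'E'
from h import *
save('wrist','w1'); save('top','t1'); print(st()[1])
E
```

```text
t: 1.25
tool_pos: [0.4, -0.2642, 0.3412]
tool_rot: [1.184, 1.227, -1.184]
contact_force: [-0.6, 0.7, -0.1]
opening: 0.0853
[[-0.00106715  0.99949384  0.03179515]
 [ 0.00160081  0.03179683 -0.99949307]
 [-0.99999815 -0.00101571 -0.00163393]]
```

View pics/w1.png

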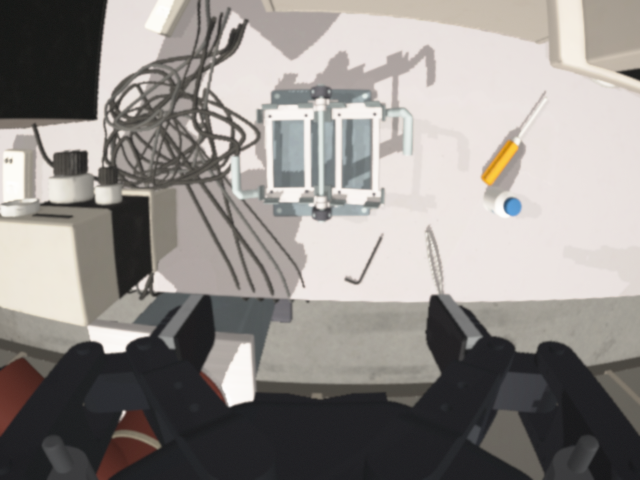

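```bash
python3 - <<'E'
from h import *
crop('w1',225,75,425,225,4,'c3')
E
```

```text
(no output)
```

View pics/c3.png

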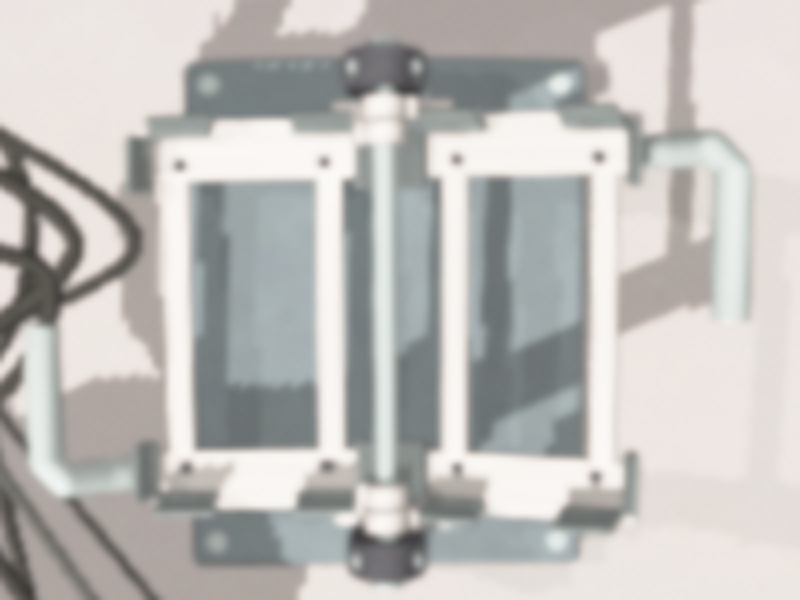

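```bash
cat > fit.py <<'E'
from h import *
from scipy.optimize import least_squares
np.set_printoptions(precision=4,suppress=True)
d=load('w1')
obs=[((188,65),lambda a:(.088,.068,.011)),((580,65),lambda a:(.088,-.068,.011)),((578,560),lambda a:(-.088,-.068,.011)),((195,562),lambda a:(-.088,.068,.011)),
((39,322),lambda a:(-.001,.111,.042)),((732,320),lambda a:(.001,-.111*np.cos(a),.042+.111*np.sin(a))),
((730,200),lambda a:(.035,-.111*np.cos(a),.042+.111*np.sin(a))),((384,180),lambda a:(.055,0,.042)),((386,450),lambda a:(-.055,0,.042))]
def res(p):
    x,y,th,a=p; r=[]
    for k,(o,f) in enumerate(obs):
        X=np.array(f(a)); c,s=np.cos(th),np.sin(th)
        W=(x+c*X[0]-s*X[1],y+s*X[0]+c*X[1],X[2])
        e=(proj(d,W,True)-(np.array(o)/4+[225,75]))
        if k==6 or k>=7: e=e*[1,0]
        r+=list(e)
    return np.array(r)
s=least_squares(res,[.455,-.265,.035,.2],loss='soft_l1');print(s.x);print(res(s.x).reshape(-1,2))
E
python3 fit.py
```

```text
[ 0.45   -0.2643  0.0335  0.0292]
[[-1.3143 -1.4731]
 [ 1.5132 -1.4656]
 [ 0.2145  1.5666]
 [-1.1756  1.1068]
 [ 0.6097  0.5522]
 [-0.4613 -0.4089]
 [ 0.5539  0.    ]
 [ 0.1956 -0.    ]
 [-0.277   0.    ]]
```

```bash
cat >> fit.py <<'E'
obs+=[((690,150),lambda a:(.052,-.098*np.cos(a),.042+.098*np.sin(a))),((90,478),lambda a:(-.052,.1,.042))]
def res2(p):
    r=res(p).reshape(-1,2); r[9:,0]=0; return r.ravel()
for a0 in(0,.45):
    s=least_squares(res2,[.455,-.265,.035,a0],loss='soft_l1');print(s.x,s.cost);print(res2(s.x).reshape(-1,2)[4:])
E
python3 fit.py
python3 - <<'E'
from h import *
save('scene','s1'); crop('s1',280,220,480,370,4,'c4')
E
```

```text
[ 0.45   -0.2643  0.0335  0.0292]
[[-1.3143 -1.4731]
 [ 1.5132 -1.4656]
 [ 0.2145  1.5666]
 [-1.1756  1.1068]
 [ 0.6097  0.5522]
 [-0.4613 -0.4089]
 [ 0.5539  0.    ]
 [ 0.1956 -0.    ]
 [-0.277   0.    ]]
[ 0.45   -0.2643  0.0335  0.0292] 5.631269995950557
[[ 0.6097  0.5522]
 [-0.4613 -0.4089]
 [ 0.5539  0.    ]
 [ 0.1956 -0.    ]
 [-0.277   0.    ]
 [ 0.      0.    ]
 [ 0.      0.    ]]
[ 0.4506 -0.2643  0.0371  0.4359] 5.426814160505623
[[ 0.5863  0.4395]
 [-0.4802 -0.0175]
 [ 0.4768  0.    ]
 [ 0.0172 -0.    ]
 [-0.1522  0.    ]
 [ 0.     -0.    ]
 [ 0.      0.    ]]
```

View pics/c4.png

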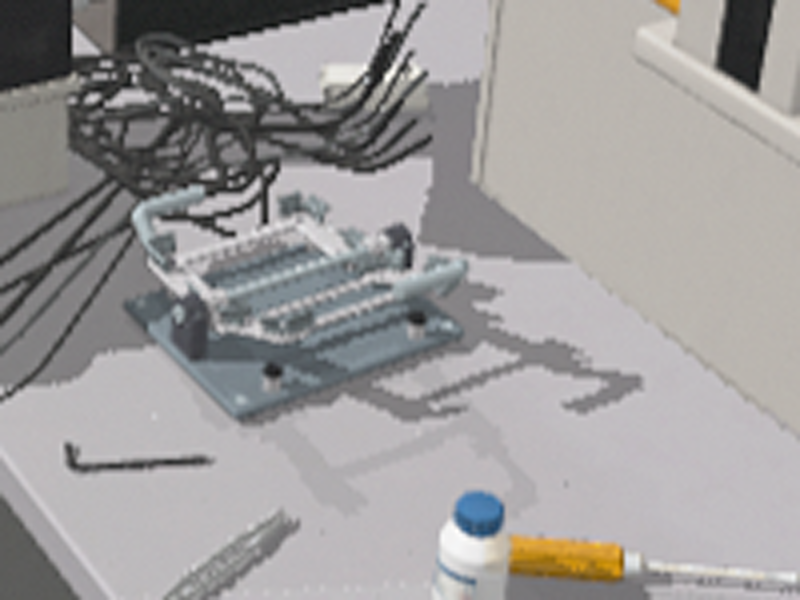

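```bash
cat > cl.py <<'E'
from h import *
X0,Y0,TH=.4503,-.2643,.036
def W(X,p=(X0,Y0,TH)):
    c,s=np.cos(p[2]),np.sin(p[2]); return np.array([p[0]+c*X[0]-s*X[1],p[1]+s*X[0]+c*X[1],X[2]])
E
python3 - <<'E'
from cl import *
s=load('s1');w=load('w1')
for a in np.arange(0,.56,.05):
    f=lambda x:W((x,-.111*np.cos(a),.042+.111*np.sin(a)))
    print(round(a,2),*[np.round((proj(s,f(x))-[280,220])*4) for x in(.001,.046)],*[np.round((proj(w,f(x),True)-[225,75])*4) for x in(.001,.052)])
print([(proj(s,W(X))-[280,220])*4 for X in [(.055,0,.042),(-.055,0,.042),(-.088,-.068,.011),(.088,-.068,.011),(-.001,.111,.042),(-.046,.111,.042)]])
E
```

```text
0.0 [399. 368.] [459. 346.] [728. 316.] [730. 160.]
0.05 [400. 360.] [460. 338.] [732. 317.] [734. 159.]
0.1 [400. 352.] [460. 331.] [734. 318.] [737. 158.]
0.15 [400. 344.] [460. 323.] [736. 318.] [739. 157.]
0.2 [400. 336.] [460. 314.] [737. 319.] [740. 155.]
0.25 [399. 327.] [459. 306.] [738. 319.] [740. 154.]
0.3 [398. 319.] [459. 297.] [737. 320.] [739. 152.]
0.35 [397. 310.] [458. 289.] [735. 320.] [738. 151.]
0.4 [396. 301.] [456. 280.] [733. 321.] [735. 149.]
0.45 [394. 292.] [455. 271.] [729. 321.] [731. 148.]
0.5 [392. 283.] [453. 262.] [724. 322.] [727. 146.]
0.55 [390. 274.] [451. 253.] [719. 322.] [721. 144.]
[array([363.49718668, 253.14801761]), array([219.97176838, 301.31835034]), array([232.85827451, 416.26851307]), array([464.94368335, 331.4588517 ]), array([198.60844766, 195.60651177]), array([141.00579597, 213.32837167])]
```

```bash
python3 - <<'E'
from h import *
w=load('w1'); o,R=st(); print(o['tool_pos'])
s=load('s1');print(proj(s,o['tool_pos']))
p=proj(s,o['tool_pos']).astype(int)
print([proj(w,o['tool_pos']+R@np.array(v),True) for v in[(0,0,0),(0,0,.0425),(0,0,-.0425),(-.013,0,.0425),(-.013,0,-.0425)]])
crop('s1',p[0]-70,p[1]-100,p[0]+90,p[1]+20,5,'c5')
crop('w1',130,280,510,480,2,'c6')
E
```

```text
[ 0.39927366 -0.26572236  0.34112099]
[341.25106712 184.03115885]
[array([322.28367305, 274.88473798]), array([404.39640799, 274.39013794]), array([239.88662391, 274.24596073]), array([410.06857854, 283.6822035 ]), array([234.5418179 , 283.56020144])]
```

View pics/c5.png

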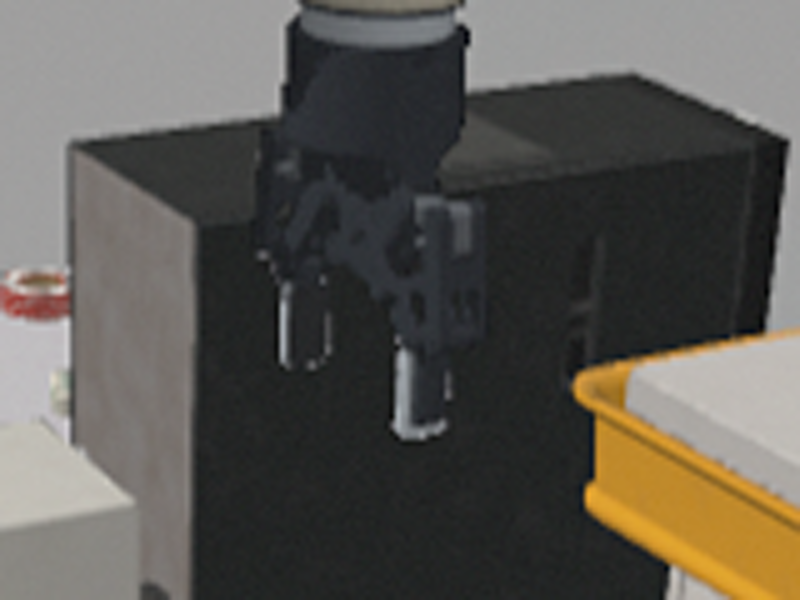

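View pics/c6.png

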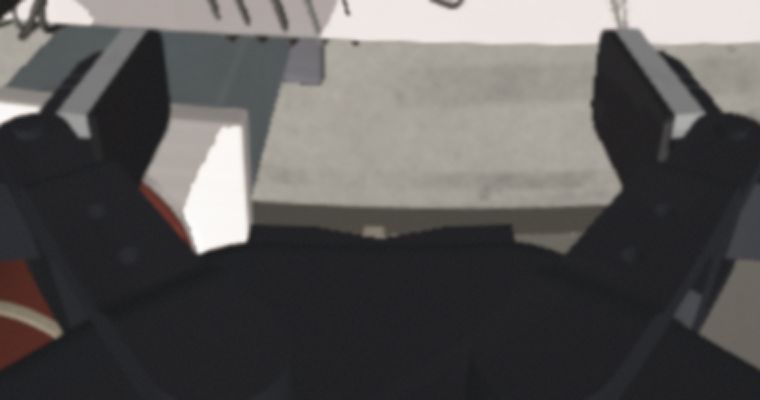

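```bash
python3 - <<'E'
from h import *
w=load('w1');s=load('s1');o,R=st()
for b in(0,.013,.02,.03,.04,.05):
  print(b,[np.round(proj(w,o['tool_pos']+R@np.array(v),True)) for v in[(-b,.011,.0425),(-b,-.011,.0425),(-b,.011,.057)]], [np.round((proj(s,o['tool_pos']+R@np.array((-b,0,y)))-[271,84])*5) for y in(.046,-.046)])
E
```

```text
0 [array([406., 254.]), array([403., 294.]), array([433., 254.])] [array([409., 538.]), array([297., 464.])]
0.013 [array([412., 262.]), array([408., 304.]), array([440., 262.])] [array([411., 510.]), array([298., 438.])]
0.02 [array([415., 267.]), array([411., 310.]), array([445., 267.])] [array([412., 495.]), array([298., 423.])]
0.03 [array([421., 275.]), array([416., 320.]), array([452., 274.])] [array([413., 474.]), array([299., 403.])]
0.04 [array([427., 283.]), array([422., 330.]), array([460., 282.])] [array([414., 452.]), array([300., 382.])]
0.05 [array([434., 293.]), array([428., 342.]), array([468., 292.])] [array([415., 430.]), array([300., 361.])]
```

```bash
python3 -m jog '[[[-0.01,0.003,-0.048,0,1],[-0.02,0.006,-0.096,0.02,1],[-0.02,0.009,-0.144,0.04,1],[-0.02,0.012,-0.192,0.06,1],[-0.02,0.015,-0.24,0.08,1],[-0.02,0.018,-0.288,0.1,1],[-0.02,0.021,-0.336,0.112,1],[-0.02,0.024,-0.384,0.112,1],[-0.02,0.027,-0.432,0.112,1],[-0.01,0.03,-0.48,0.112,1],[0,0.033,-0.525,0.112,1],[0,0.033,-0.535,0.112,1]]]'
python3 - <<'E'
from h import *
save('wrist','w2'); save('scene','s2'); save('top','t2');o,R=st(); print(o['t'],o['opening'],R)
w=load('w2');s=load('s2');p=o['tool_pos']
for b in(0,.013,.02,.03,.04,.05):
  print(b,[np.round(proj(w,p+R@np.array(v),True)) for v in[(-b,.011,0),(-b,-.011,0.)]],proj(s,p+R@np.array((-b,0,0))))
E
```

```text
t: 2.6
tool_pos: [0.4152, 0.2721, 0.3394]
tool_rot: [1.265, 1.175, -1.271]
contact_force: [-0.6, -1.3, -0.6]
opening: 0.0001
2.75 -0.0001043171951903997 [[-1.55767993e-03  9.96665506e-01 -8.15809004e-02]
 [ 7.01714697e-04 -8.15798899e-02 -9.96666559e-01]
 [-9.99998541e-01 -1.60973401e-03 -5.72299476e-04]]
0 [array([325., 252.]), array([325., 293.])] [253.01236453 118.08786102]
0.013 [array([325., 260.]), array([325., 304.])] [252.85381481 113.76643244]
0.02 [array([326., 266.]), array([325., 311.])] [252.76792023 111.42529122]
0.03 [array([326., 273.]), array([326., 321.])] [252.64457443 108.06338016]
0.04 [array([326., 282.]), array([326., 332.])] [252.52047032 104.68080061]
0.05 [array([327., 293.]), array([326., 344.])] [252.39560088 101.27736139]
```

View pics/w2.png

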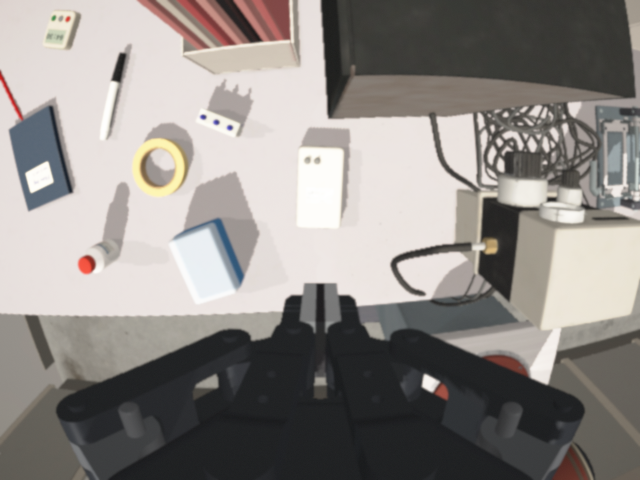

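View pics/s2.png

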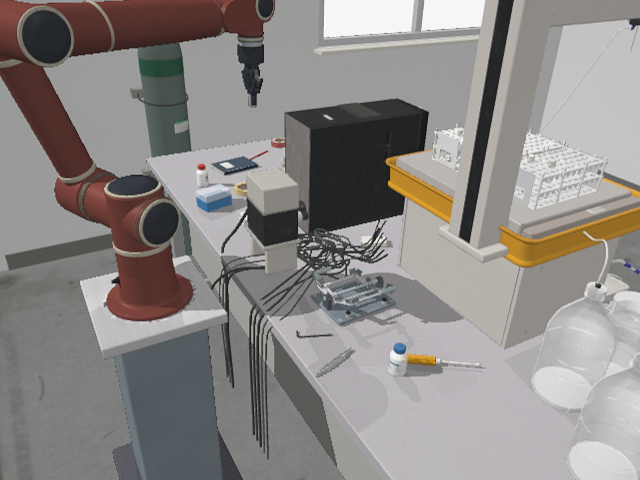

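```bash
python3 - <<'E'
from h import *
crop('w2',280,130,360,240,6,'c7')
E
```

```text
(no output)
```

View pics/c7.png

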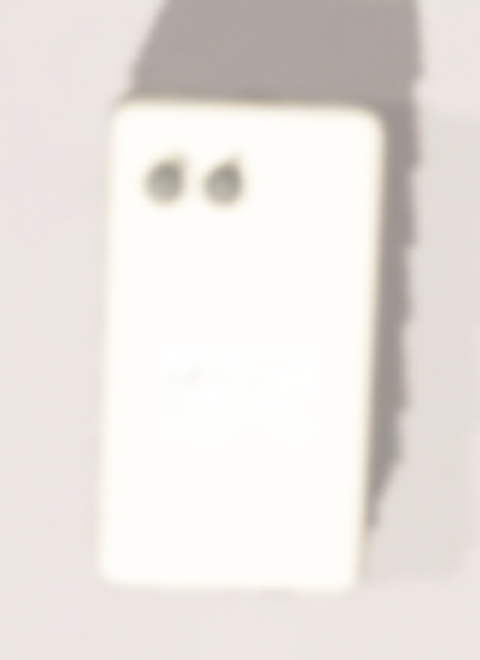

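```bash
python3 - <<'E'
from h import *
np.set_printoptions(precision=4,suppress=True)
d=load('w2')
c=np.array([(110,98),(384,104),(361,592),(99,584)])/6+[280,130]
P=[at_z(d,*p,0.024,True)[:2] for p in c];print(P,np.mean(P,0))
for i in range(4): print(np.linalg.norm(P[i]-P[(i+1)%4]))
v=(P[0]+P[1]-P[2]-P[3]);print('yaw',np.arctan2(v[1],v[0]))
v=(P[0]+P[3]-P[2]-P[1]);print('yaw y',np.arctan2(-v[0],v[1]))
print(at_z(d,273,204,0.05,True))
o,R=st();print(o['tool_pos'],np.arctan2(R[1,1],R[0,1]), R.T@(np.r_[np.mean(P,0),.10]-o['tool_pos']))
E
```

```text
[array([0.4753, 0.2952]), array([0.4692, 0.2356]), array([0.3598, 0.2484]), array([0.3664, 0.3076])] [0.4177 0.2717]
0.05993106235940008
0.11020857179154463
0.059568586169674004
0.10960680082815917
yaw -0.1151096596907351
yaw y -0.1071120191684781
[0.4055 0.3326 0.05  ]
[0.4162 0.2692 0.3419] -0.08167075754141893 [ 0.2419  0.0017 -0.0025]
```

```bash
python3 -m jog '[[[0.04,0.001,-0.001,0.025,-1],[0.09,0.001,-0.002,0.025,-1],[0.14,0.001,-0.002,0.025,-1],[0.19,0.001,-0.002,0.025,-1],[0.24,0.001,-0.002,0.025,-1],[0.262,0.001,-0.002,0.025,-1],[0.262,0.001,-0.002,0.025,-1],[0.262,0.001,-0.002,0.025,-1]]]' 40
python3 - <<'E'
from h import *
save('wrist','w3'); save('scene','s3');o,R=st(); print(o['t'],o['opening'],o['tool_pos'],R[:,1])
crop('w3',140,130,500,400,2.2,'c8')
w=load('w3');p=o['tool_pos']
for b in(0,.013,.03,.048):
  print(b,[np.round(proj(w,p+R@np.array(v),True)) for v in[(-b,.011,.0425),(-b,.011,-.0425)]])
E
```

```text
t: 3.55
tool_pos: [0.4183, 0.2703, 0.0813]
tool_rot: [1.29, 1.156, -1.289]
contact_force: [1.2, 0.0, 0.7]
opening: 0.0856
3.65 0.08564937852815929 [0.41938347 0.27141283 0.08305795] [ 0.99415347 -0.10793463  0.00299987]
0 [array([401., 252.]), array([232., 252.])]
0.013 [array([407., 260.]), array([226., 260.])]
0.03 [array([416., 272.]), array([217., 273.])]
0.048 [array([427., 289.]), array([205., 289.])]
```

View pics/c8.png

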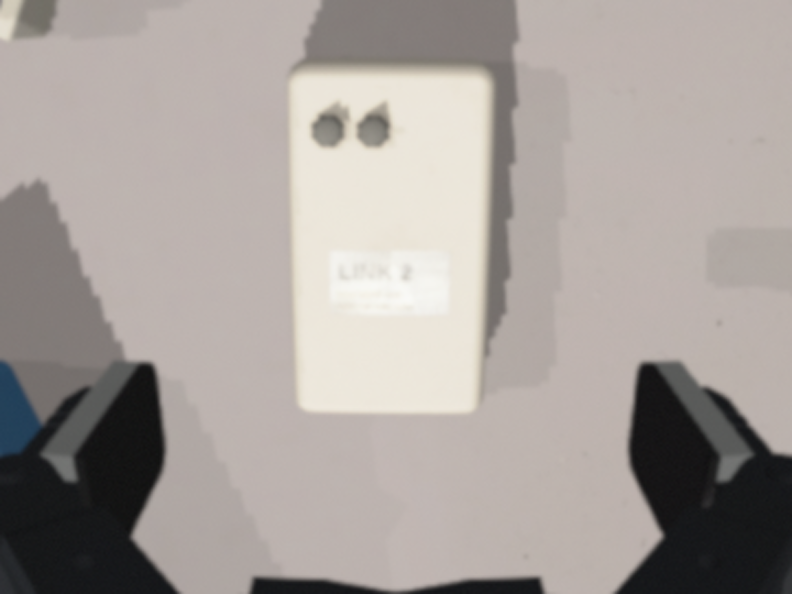

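```bash
python3 - <<'E'
from h import *
crop('s3',180,90,320,230,5,'c9')
E
```

```text
(no output)
```

View pics/c9.png

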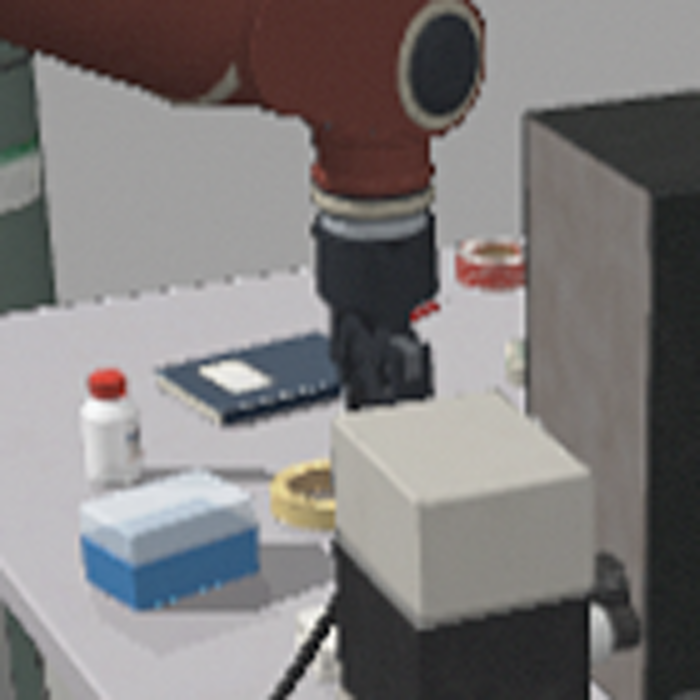

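```bash
python3 -m jog '[[[0.03,-0.0015,0,0,-0.4],[0.063,-0.0015,0,0,-0.4],[0.063,-0.0015,0,0,-0.4],[0.063,-0.0015,0,0,-0.4]]]'
python3 - <<'E'
from h import *
save('wrist','w4'); save('top','t4');o,R=st(); print(o['t'],o['opening'],o['tool_pos'],R[:,1])
crop('w4',140,130,500,400,2.2,'c10')
crop('t4',150,160,300,290,5,'c11')
E
```

```text
t: 4.05
tool_pos: [0.4191, 0.272, 0.0217]
tool_rot: [1.293, 1.155, -1.283]
contact_force: [0.1, 0.2, 0.6]
opening: 0.0596
4.15 0.05983642593955329 [0.42017225 0.27264179 0.02293462] [ 0.9941323  -0.10794389  0.00700584]
```

View pics/c10.png

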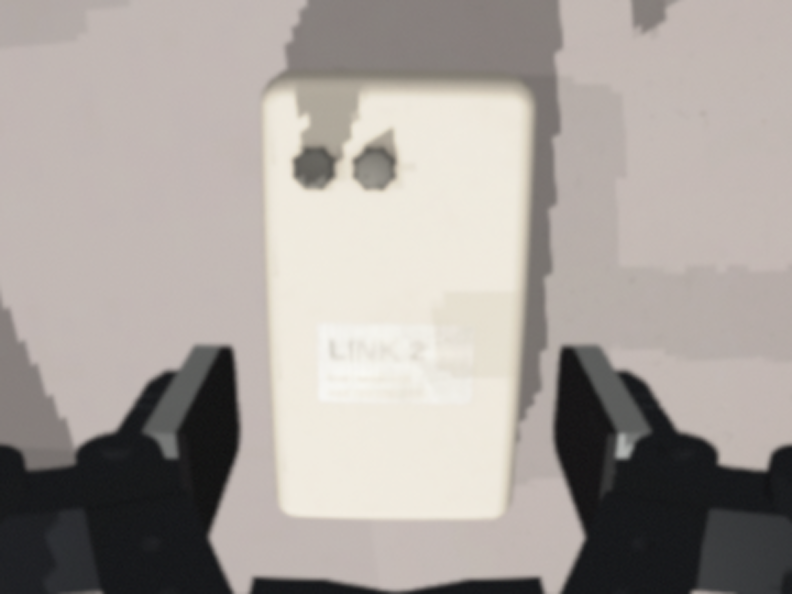

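View pics/c11.png

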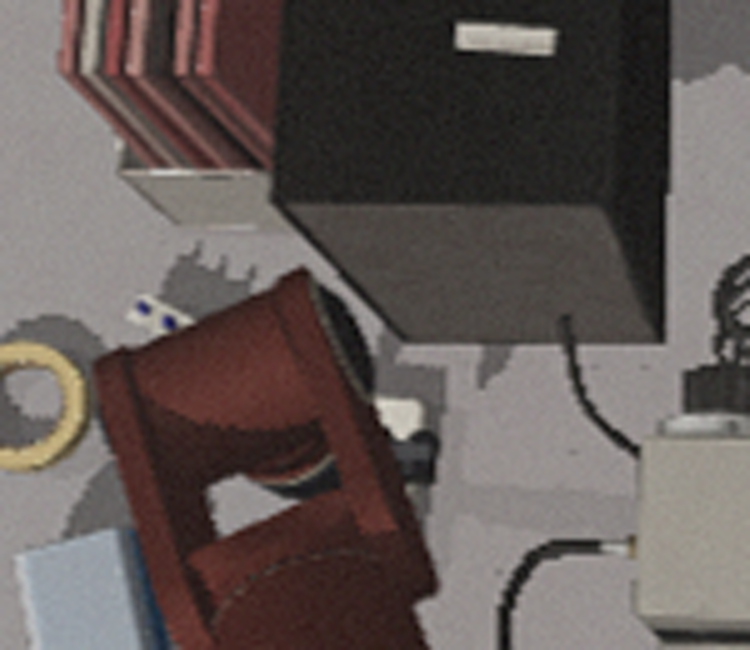

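```bash
python3 -m jog '[[[0.0,-0.001,0,0,-0.75],[0.01,-0.001,0,0,-0.75],[0.03,-0.001,0,0,-0.75],[0.046,-0.001,0,0,-0.75],[0.046,-0.001,0,0,-0.75]]]'
python3 - <<'E'
from h import *
save('wrist','w5'); o,R=st(); print(o['t'],o['opening'],o['tool_pos'],o['contact_force'])
crop('w5',140,130,500,400,2.2,'c12')
E
```

```text
t: 4.65
tool_pos: [0.4174, 0.272, -0.0255]
tool_rot: [1.292, 1.156, -1.285]
contact_force: [-0.7, -0.6, -0.3]
opening: 0.0748
4.7 0.07461637993217543 [ 0.41845294  0.27248746 -0.02420834] [ 0.08436636 -0.38557858 -0.22513669]
```

View pics/c12.png

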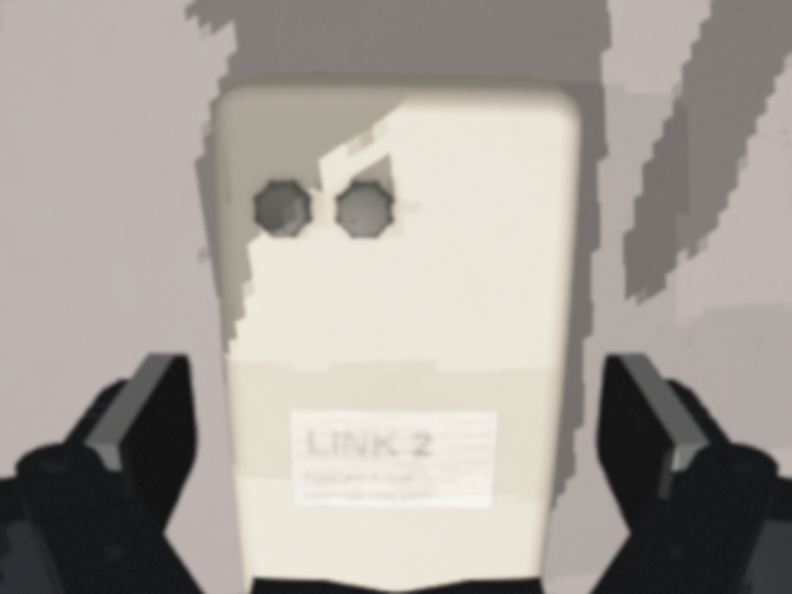

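```bash
python3 - <<'E'
from h import *
np.set_printoptions(precision=4,suppress=True)
w=load('w5'); print(w['R'],-w['R'].T@w['t'])
P=lambda u,v:(u/2.2+140,v/2.2+130)
for z in(0,.012,.024,.036): print(z,at_z(w,*P(233,400),z,True)-at_z(w,*P(560,400),z,True), at_z(w,*P(190,355),z,True)-at_z(w,*P(605,355),z,True))
print(at_z(w,*P(215,90),.024,True)-at_z(w,*P(582,90),.024,True))
E
```

```text
[[-0.1099 -0.9939 -0.0022]
 [-0.9601  0.1056  0.2589]
 [-0.2571  0.0306 -0.9659]] [0.482  0.2641 0.1517]
0 [0.0074 0.0677 0.    ] [ 0.0093  0.0847 -0.    ]
0.012 [0.0068 0.0623 0.    ] [0.0086 0.078  0.    ]
0.024 [0.0062 0.057  0.    ] [0.0078 0.0713 0.    ]
0.036 [0.0057 0.0516 0.    ] [0.0071 0.0646 0.    ]
[0.0063 0.0577 0.    ]
```

```bash
python3 -m jog '[[[0.008,0,0,0,-0.75],[0.014,0,0,0,-0.75],[0.014,0,0,0,-0.75],[0.014,0,0,0,-0.2],[0.014,0,0,0,-0.2],[0.014,0,0,0,-0.2]]]' 60
python3 - <<'E'
from h import *
save('wrist','w6'); o,R=st(); print(o['t'],o['opening'],o['tool_pos'],o['contact_force'])
crop('w6',140,130,500,400,2.2,'c13')
E
```

```text
t: 5.3
tool_pos: [0.419, 0.2728, -0.0377]
tool_rot: [1.294, 1.155, -1.282]
contact_force: [1.1, -0.1, 0.4]
opening: 0.0607
5.35 0.06103759075721796 [ 0.41902645  0.27276298 -0.03771899] [0.79673456 1.19934638 1.11905109]
```

View pics/c13.png

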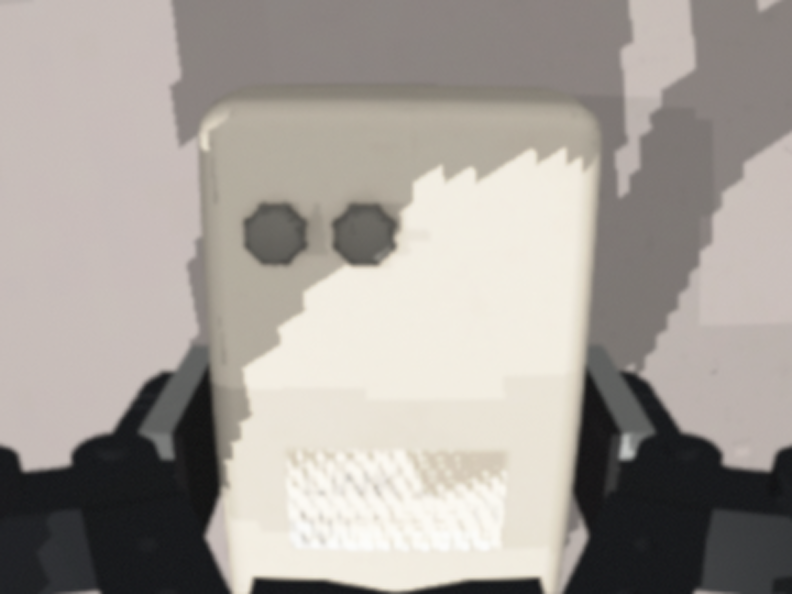

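```bash
python3 - <<'E'
from h import *
np.set_printoptions(precision=1,suppress=True)
w=load('w6');o,R=st();p=o['tool_pos']
f=lambda X:(proj(w,X,True)-[140,130])*2.2
for dz in (0,.006,.012,.018,.024,.03):
    b=dz-p[2]
    print(dz,[f(np.r_[(p+R@np.array((0,.011,s)))[:2],dz]) for s in(-.0305,-.037,.0305,.037)])
E
```

```text
0 [array([228.6, 328.7]), array([194.8, 328.2]), array([558.1, 328.7]), array([592. , 328.1])]
0.006 [array([222.1, 340.6]), array([187.1, 340. ]), array([564.1, 340.6]), array([599.3, 339.9])]
0.012 [array([215.1, 353.4]), array([178.9, 352.6]), array([570.7, 353.5]), array([607.2, 352.7])]
0.018 [array([207.5, 367.3]), array([170. , 366.3]), array([577.7, 367.4]), array([615.6, 366.4])]
0.024 [array([199.4, 382.3]), array([160.5, 381.1]), array([585.3, 382.4]), array([624.6, 381.2])]
0.03 [array([190.7, 398.5]), array([150.2, 397.1]), array([593.5, 398.7]), array([634.4, 397.3])]
```

```bash
python3 - <<'E'
from h import *
np.set_printoptions(precision=4,suppress=True)
R=st()[1]
for n,top,bot,tcp in(('w3',(392,66),(392,412),(.41938,.27141)),('w4',(398,80),(395,518),(.42017,.27264))):
    d=load(n)
    for z in(.012,.020,.024):
        a=at_z(d,top[0]/2.2+140,top[1]/2.2+130,z,True);b=at_z(d,bot[0]/2.2+140,bot[1]/2.2+130,z,True)
        m=(a+b)/2; print(n,z,np.linalg.norm(a-b),m[:2],'rel tool y',R[:2,1]@(m[:2]-tcp),'z',R[:2,2]@(m[:2]-tcp))
E
```

```text
w3 0.012 0.11372910813921513 [0.4151 0.2715] rel tool y -0.004250616257266997 z 0.0003390936070462387
w3 0.02 0.11003628993836052 [0.4173 0.2712] rel tool y -0.002014262209364356 z 0.0003891474343629126
w3 0.024 0.10818988083793321 [0.4184 0.2711] rel tool y -0.0008960851854130841 z 0.0004141743480213107
w4 0.012 0.11567634852573827 [0.4145 0.2721] rel tool y -0.005619047961987819 z 0.001140051325486584
w4 0.02 0.11072895577369239 [0.4174 0.2718] rel tool y -0.002653703810934638 z 0.001166261796618924
w4 0.024 0.10825525939766943 [0.4189 0.2716] rel tool y -0.0011710317354079922 z 0.001179367032185088
```

```bash
python3 - <<'E'
from h import *
d=load('top0')
print(at_z(d,207,201,.36),at_z(d,270,201,.36),at_z(d,232,228,0),at_z(d,283,228,0))
E
python3 -m jog '[[[-0.02,0,0,0,-0.2],[-0.06,0,0,0,-0.2],[-0.11,0,0,0,-0.2],[-0.16,0,0,0,-0.2],[-0.21,0,0,0,-0.2],[-0.26,0,0,0,-0.2],[-0.31,0,0,0,-0.2],[-0.35,0,0,0,-0.2],[-0.35,0,0,0,-0.2]]]'
python3 - <<'E'
from h import *
save('scene','s7'); o,R=st(); print(o['t'],o['opening'],o['tool_pos'],o['contact_force'])
crop('s7',180,40,340,180,5,'c14')
E
```

```text
[0.50432669 0.2429519  0.36      ] [0.50253223 0.08572632 0.36      ] [0.51177119 0.24935396 0.        ] [0.50975315 0.08039433 0.        ]
t: 6.25
tool_pos: [0.4192, 0.2725, 0.3202]
tool_rot: [1.304, 1.151, -1.27]
contact_force: [-0.3, -0.6, -1.6]
opening: 0.0608
6.3 0.060897555325761486 [0.418124   0.2719384  0.31613512] [ 0.1229741  -0.14552337 -1.59426996]
```

View pics/c14.png

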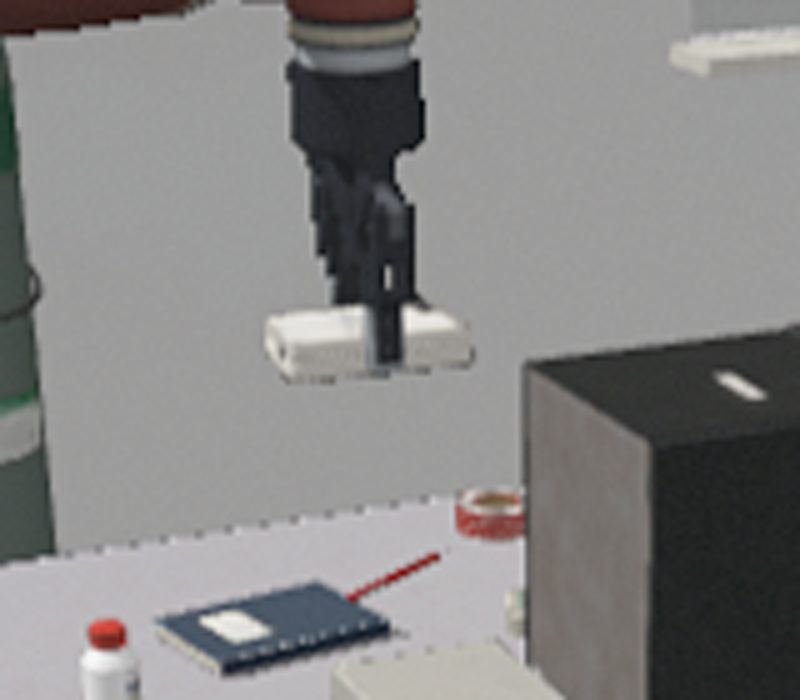

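```bash
python3 -m jog '[[[0.04,0,0,0,-0.2],[0.09,0,0,0,-0.2],[0.14,0,0,0,-0.2],[0.19,0,0,0,-0.2],[0.24,0,0,0,-0.2],[0.29,0,0,0,-0.2],[0.33,0,0,0,-0.2],[0.35,0,0,0,-0.2],[0.353,0,0,0,-0.2],[0.353,0,0,0,-0.2],[0.353,0,0,0,-0.6]]]'
python3 - <<'E'
from h import *
o,R=st(); print(o['t'],o['opening'],o['tool_pos'],o['contact_force'])
E
```

```text
t: 7.4
tool_pos: [0.4207, 0.2736, -0.0387]
tool_rot: [1.297, 1.154, -1.279]
contact_force: [0.4, 0.3, -0.4]
opening: 0.0682
7.4 0.0681814587890665 [ 0.42071837  0.27357911 -0.03868229] [ 0.38848811  0.31981948 -0.42903485]
```

```bash
python3 -m jog '[[[-0.008,-0.002,0,0,-0.65],[-0.0115,-0.002,0,0,-0.65],[-0.0115,-0.002,0,0,-0.65],[-0.0115,-0.002,0,0,-0.2],[-0.0115,-0.002,0,0,-0.2],[-0.0115,-0.002,0,0,-0.2],[-0.04,-0.002,0,0,-0.2],[-0.09,-0.002,0,0,-0.2],[-0.14,-0.002,0,0,-0.2],[-0.19,-0.002,0,0,-0.2],[-0.24,-0.002,0,0,-0.2],[-0.29,-0.002,0,0,-0.2]]]' 70
python3 -m jog '[[[-0.04,0,0,0,-0.2],[-0.065,0,0,0,-0.2],[-0.065,0,0,0,-0.2]]]'
python3 - <<'E'
from h import *
save('scene','s8');save('wrist','w8'); o,R=st(); print(o['t'],o['opening'],o['tool_pos'],o['contact_force'],R)
crop('s8',180,40,340,180,5,'c15')
crop('w8',140,130,500,400,2.2,'c16')
E
```

```text
t: 8.6
tool_pos: [0.4153, 0.2719, 0.2526]
tool_rot: [1.297, 1.154, -1.279]
contact_force: [1.0, 0.4, -1.2]
opening: 0.0599
t: 8.9
tool_pos: [0.4162, 0.2722, 0.3225]
tool_rot: [1.303, 1.151, -1.272]
contact_force: [-0.0, -0.5, -1.4]
opening: 0.0597
9.0 0.06009897609112494 [0.41450072 0.27142656 0.31666573] [-0.46527373  0.52732276 -1.81493096] [[ 0.00829494  0.9941399  -0.10778247]
 [ 0.00503298 -0.10782632 -0.99415701]
 [-0.99995293  0.007704   -0.0058979 ]]
```

View pics/c15.png

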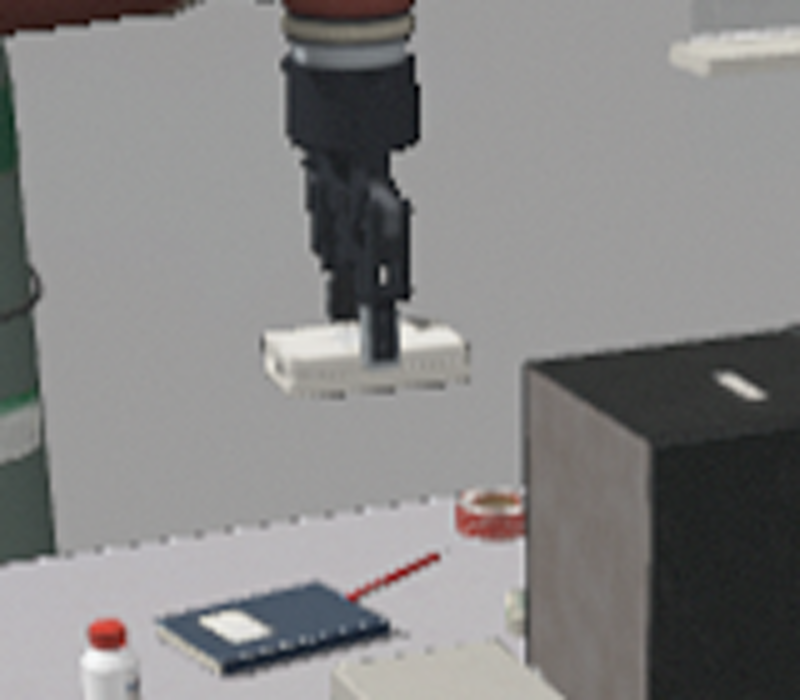

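View pics/c16.png

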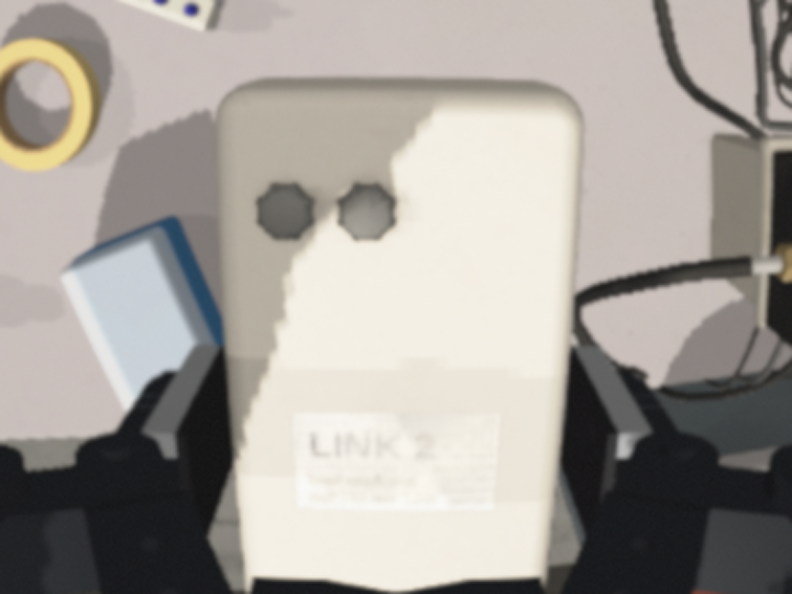

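```bash
python3 - <<'E'
from h import *
d=load('top0')
for z in(.25,.3): print(at_z(d,358,172,z),at_z(d,400,174,z),at_z(d,463,174,z),at_z(d,463,193,z),at_z(d,480,193,z))
print(st()[0]['q'])
E
python3 -m jog '[[[0,0.005,0.048,0,-0.2],[0,0.0105,0.096,-0.02,-0.2],[0,0.0155,0.144,-0.04,-0.2],[0,0.021,0.192,-0.06,-0.2],[0,0.026,0.24,-0.08,-0.2],[0,0.0325,0.288,-0.1,-0.2],[0,0.038,0.336,-0.144,-0.2],[0,0.05,0.384,-0.144,-0.2],[0,0.062,0.432,-0.144,-0.2],[0.0,0.07,0.475,-0.144,-0.2],[0.0,0.072,0.486,-0.144,-0.2],[0.0,0.072,0.486,-0.144,-0.2]]]'
```

```text
[ 0.61457426 -0.14838175  0.25      ] [ 0.60741865 -0.2660774   0.25      ] [ 0.60549288 -0.44325126  0.25      ] [ 0.55013724 -0.43900085  0.25      ] [ 0.54960309 -0.48646636  0.25      ]
[ 0.59711947 -0.1431375   0.3       ] [ 0.59027223 -0.25576111  0.3       ] [ 0.58842945 -0.42529973  0.3       ] [ 0.53545934 -0.42123249  0.3       ] [ 0.53494821 -0.4666525   0.3       ]
[ 4.28713586e-01 -3.10838008e-01  1.74788558e+00  1.13804174e-03
  1.69490837e+00  2.10767310e+00]
t: 10.2
tool_pos: [0.4326, -0.2201, 0.311]
tool_rot: [1.193, 1.228, -1.178]
contact_force: [0.8, 0.0, -2.1]
opening: 0.0601
```

```bash
python3 -m jog '[[[0.03,0.01,0,0,-0.2],[0.08,0.0174,0.001,0,-0.2],[0.13,0.0174,0.001,0,-0.2],[0.18,0.0174,0.001,0,-0.2],[0.225,0.0174,0.001,0,-0.2],[0.245,0.0174,0.001,0,-0.2],[0.245,0.0174,0.001,0,-0.2]]]'
python3 - <<'E'
from h import *
save('scene','s9');save('wrist','w9');save('top','t9'); o,R=st(); print(o['t'],o['opening'],o['tool_pos'],o['contact_force'],R)
crop('s9',290,190,450,310,5,'c17')
E
```

```text
t: 10.9
tool_pos: [0.4474, -0.2139, 0.0607]
tool_rot: [1.192, 1.24, -1.179]
contact_force: [0.6, 0.6, -1.6]
opening: 0.0601
11.05 0.059923904938621965 [ 0.45203798 -0.21794999  0.067632  ] [-0.00608735 -0.50242424 -2.01702973] [[ 0.0057064   0.9993891   0.03447983]
 [ 0.007627    0.03443589 -0.99937781]
 [-0.99995463  0.00596582 -0.00742583]]
```

View pics/c17.png

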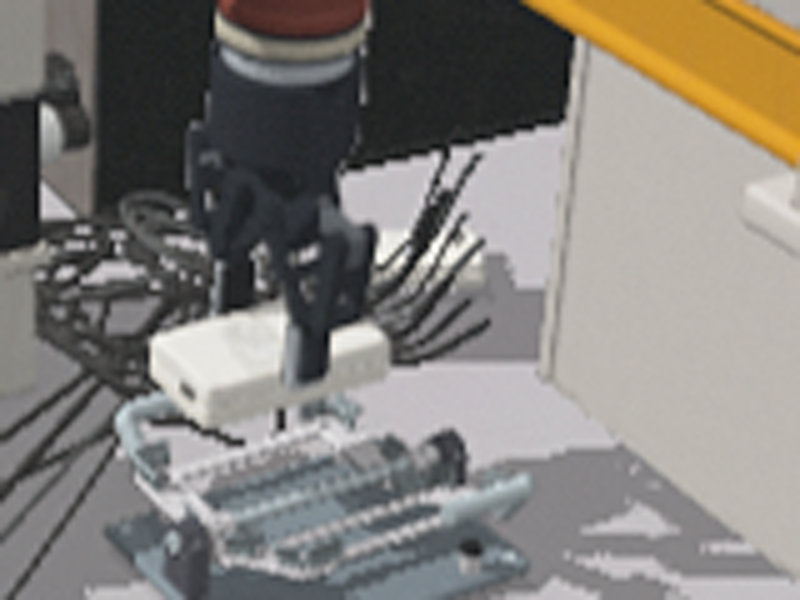

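View pics/w9.png

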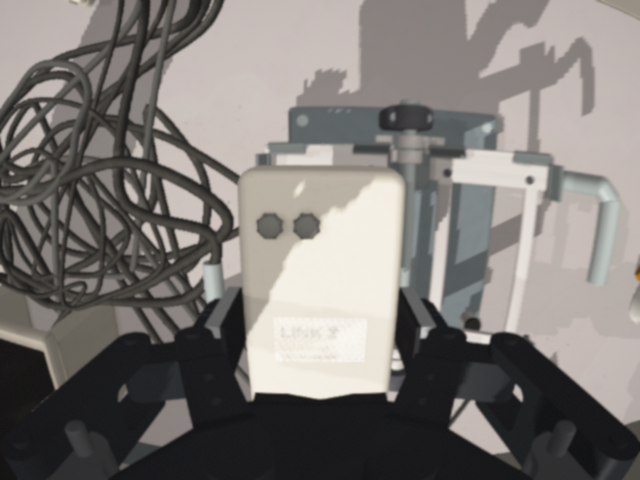

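View pics/t9.png

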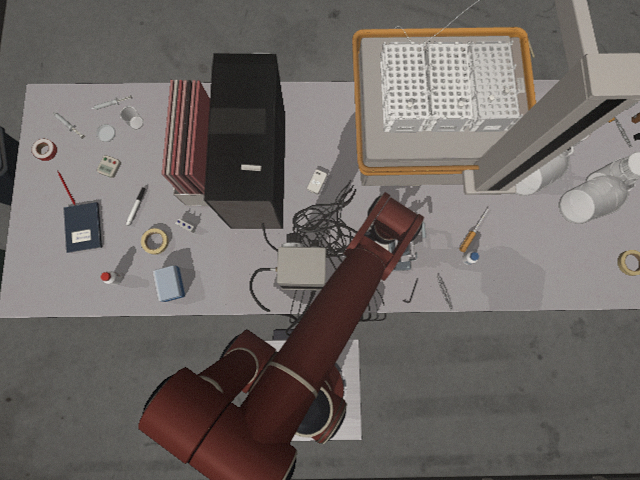

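```bash
python3 - <<'E'
from h import *
crop('w9',225,90,425,240,4,'c18')
E
```

```text
(no output)
```

View pics/c18.png

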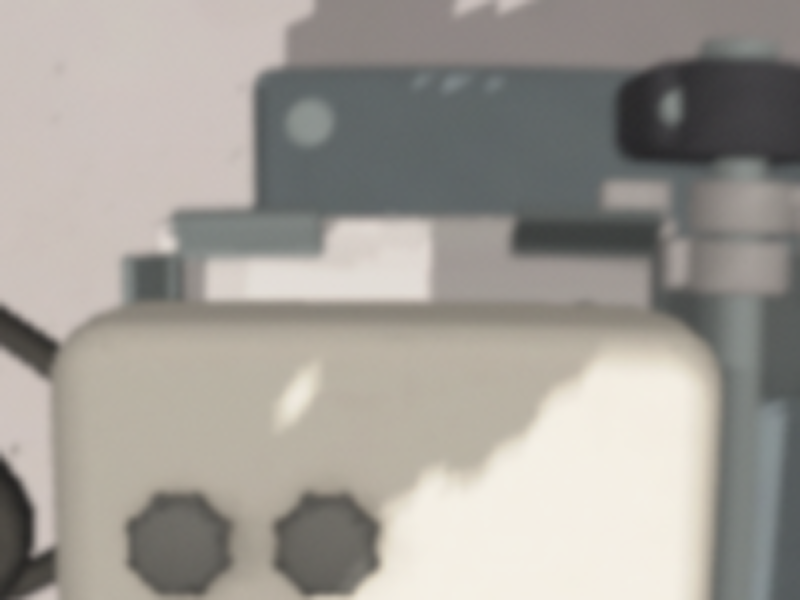

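```bash
python3 - <<'E'
from cl import *
np.set_printoptions(precision=2,suppress=True)
w=load('w9')
f=lambda X:(proj(w,W(X),True)-[225,90])*4
print('plate FL',f((.088,.068,.011)),'obs 258,68')
for x in(.06,.05,.04,.03):print('pin',x,f((x,0,.042)))
print('loc top outer corner',f((.0585,.076,.041)),f((.0585,.010,.041)))
w0=lambda X:proj(w,W(X),True)
print('nest bar end',w0((-.001,.111,.042)),'obs 213,263', 'cover end',w0((.001,-.111*np.cos(.44),.0893)),'obs 597,283')
# box lid corners in world from image
for z in(.105,.112,.118):
  L=at_z(w,58/4+225,450/4+90,z,True);Rr=at_z(w,718/4+225,450/4+90,z,True);F=at_z(w,390/4+225,308/4+90,z,True)
  print(z,L,Rr,np.linalg.norm(L-Rr),F)
E
```

```text
plate FL [254.03  69.8 ] obs 258,68
pin 0.06 [739.68 260.98]
pin 0.05 [737.66 334.19]
pin 0.04 [735.11 406.81]
pin 0.03 [732.05 478.51]
loc top outer corner [175.78 268.63] [665.9  269.48]
nest bar end [213.09 262.54] obs 213,263 cover end [595.06 283.71] obs 597,283
0.105 [ 0.49 -0.18  0.1 ] [ 0.49 -0.25  0.1 ] 0.062030277464382236 [ 0.51 -0.22  0.1 ]
0.112 [ 0.49 -0.19  0.11] [ 0.5  -0.24  0.11] 0.05883446412112664 [ 0.51 -0.22  0.11]
0.118 [ 0.49 -0.19  0.12] [ 0.5  -0.24  0.12] 0.05609519554119332 [ 0.51 -0.22  0.12]
```

```bash
python3 - <<'E'
from cl import *
np.set_printoptions(precision=4,suppress=True)
w=load('w9')
c,s=np.cos(TH),np.sin(TH)
inv=lambda p:np.array([c*(p[0]-X0)+s*(p[1]-Y0),-s*(p[0]-X0)+c*(p[1]-Y0)])
for z in(.105,.112,.118):
  L=at_z(w,56/4+225,450/4+90,z,True);Rr=at_z(w,719/4+225,450/4+90,z,True);F=at_z(w,390/4+225,303/4+90,z,True)
  print(z,inv((L+Rr)/2),inv(L),inv(Rr),inv(F))
  # lower portion edges in full image rows ~ 380
  L=at_z(w,252,385,z,True);Rr=at_z(w,388,385,z,True);print(inv((L+Rr)/2))
print(inv([.45204,-.21795]))
E
```

```text
0.105 [0.0443 0.0472] [0.0443 0.0784] [0.0442 0.0161] [0.0576 0.0469]
[-0.0387  0.0482]
0.112 [0.0454 0.0472] [0.0454 0.0767] [0.0454 0.0176] [0.0581 0.0469]
[-0.0333  0.0481]
0.118 [0.0464 0.0471] [0.0464 0.0753] [0.0464 0.0189] [0.0585 0.0469]
[-0.0287  0.048 ]
[0.0034 0.0463]
```

```bash
python3 -m jog '[[[0.01,-0.002,0.0037,0,-0.2],[0.03,-0.002,0.0037,0,-0.2],[0.045,-0.002,0.0037,0,-0.2],[0.045,-0.002,0.0037,0,-0.2],[0.045,-0.002,0.0037,0,-0.2]]]'
python3 - <<'E'
from cl import *
np.set_printoptions(precision=4,suppress=True)
save('wrist','w10');save('scene','s10'); o,R=st(); print(o['t'],o['tool_pos'],o['contact_force'])
c,s=np.cos(TH),np.sin(TH)
inv=lambda p:np.array([c*(p[0]-X0)+s*(p[1]-Y0),-s*(p[0]-X0)+c*(p[1]-Y0)])
print(inv(o['tool_pos']))
crop('w10',225,90,425,240,4,'c19')
crop('s10',300,220,420,310,6,'c20')
E
```

```text
t: 11.55
tool_pos: [0.4504, -0.2214, 0.0227]
tool_rot: [1.192, 1.227, -1.176]
contact_force: [0.5, 0.1, -1.2]
opening: 0.06
11.65 [ 0.4511 -0.2219  0.0236] [-0.1944 -0.5775 -0.5303]
[0.0023 0.0423]
```

View pics/c19.png

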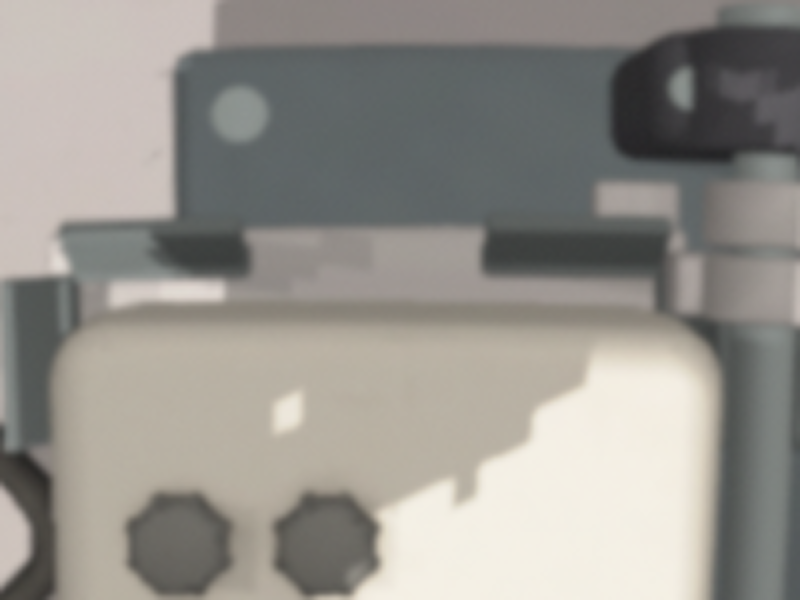

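View pics/c20.png

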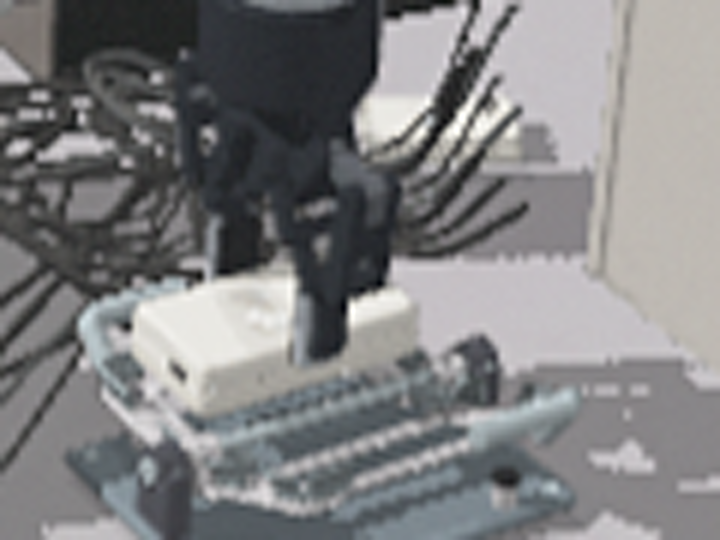

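```bash
python3 - <<'E'
from cl import *
np.set_printoptions(precision=4,suppress=True)
w=load('w10')
c,s=np.cos(TH),np.sin(TH)
inv=lambda p:np.array([c*(p[0]-X0)+s*(p[1]-Y0),-s*(p[0]-X0)+c*(p[1]-Y0)])
f=lambda X:(proj(w,W(X),True)-[225,90])*4
print('plate FL',f((.088,.068,.011)),'obs 178,48','pin',f((.05,0,.042)),f((.04,0,.042)),'bar',proj(w,W((-.001,.111,.042)),True))
for z in(.065,.075):
  L=at_z(w,54/4+225,450/4+90,z,True);Rr=at_z(w,720/4+225,450/4+90,z,True);F=at_z(w,390/4+225,305/4+90,z,True)
  print(z,inv((L+Rr)/2),inv(L),inv(Rr),inv(F))
print('locator far inner edges rows 275 @z.035', inv(at_z(w,570/4+225,275/4+90,.035,True)),inv(at_z(w,570/4+225,228/4+90,.041,True)),inv(at_z(w,75/4+225,330/4+90,.035,True)))
E
```

```text
plate FL [176.0065  48.8345] obs 178,48 pin [768.4702 371.1358] [764.7238 461.5306] bar [178.7031 290.7125]
0.065 [0.0449 0.0415] [0.045  0.0726] [0.0448 0.0104] [0.058  0.0411]
0.075 [0.0465 0.0414] [0.0465 0.0702] [0.0464 0.0127] [0.0586 0.0411]
locator far inner edges rows 275 @z.035 [0.0597 0.0212] [0.065 0.022] [0.0539 0.0766]
```

```bash
python3 -m jog '[[[0.003,-0.001,-0.0013,0,-0.2],[0.008,-0.001,-0.0013,0,-0.2],[0.013,-0.001,-0.0013,0,-0.2],[0.018,-0.001,-0.0013,0,-0.2],[0.021,-0.001,-0.0013,0,-0.2],[0.021,-0.001,-0.0013,0,-0.2]]]'
python3 - <<'E'
from cl import *
np.set_printoptions(precision=4,suppress=True)
save('wrist','w11');save('scene','s11'); o,R=st(); print(o['t'],o['tool_pos'],o['contact_force'],o['opening'])
crop('w11',225,90,425,240,4,'c21')
crop('s11',300,220,420,310,6,'c22')
E
```

```text
t: 12.25
tool_pos: [0.45, -0.2204, 0.0032]
tool_rot: [1.192, 1.226, -1.176]
contact_force: [-4.4, 3.1, 6.6]
opening: 0.0598
12.35 [ 0.45   -0.2204  0.0032] [-4.2415  2.4011  5.8755] 0.0596778555594744
```

View pics/c21.png

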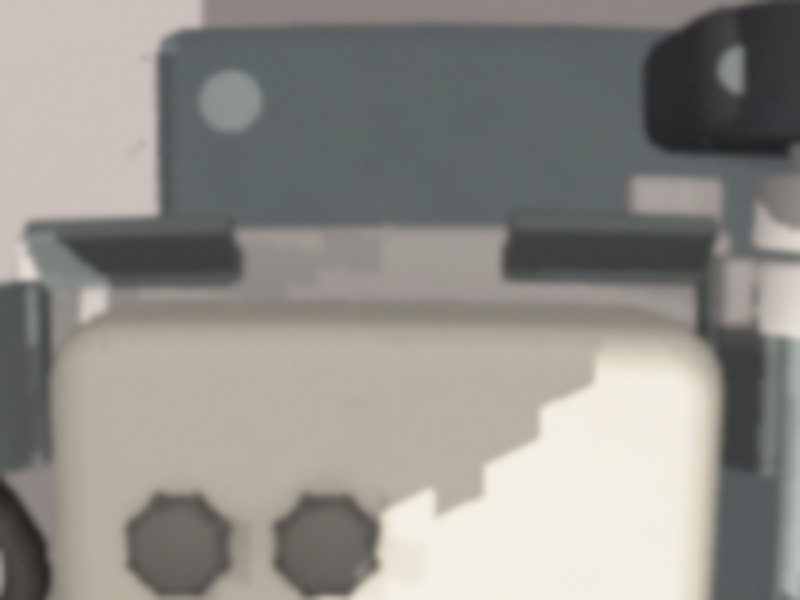

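View pics/c22.png

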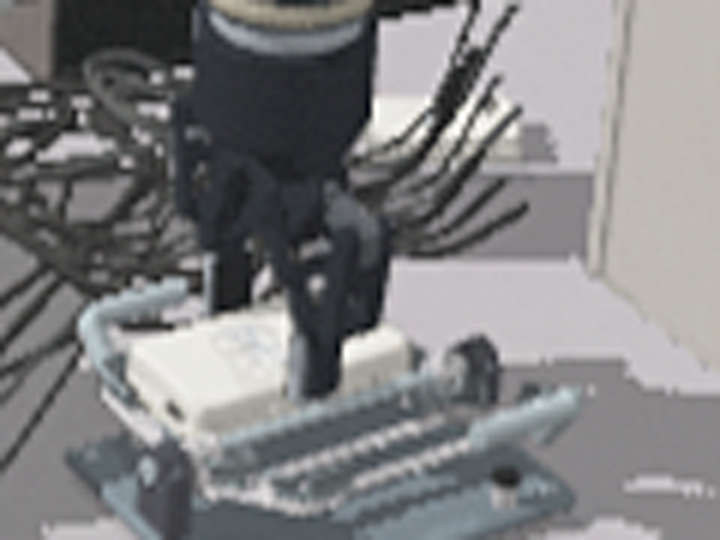

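```bash
python3 - <<'E'
from cl import *
np.set_printoptions(precision=4,suppress=True)
w=load('w11')
c,s=np.cos(TH),np.sin(TH)
inv=lambda p:np.array([c*(p[0]-X0)+s*(p[1]-Y0),-s*(p[0]-X0)+c*(p[1]-Y0)])
q=lambda u,v,z:inv(at_z(w,u/4+225,v/4+90,z,True))
f=lambda X:(proj(w,W(X),True)-[225,90])*4
print('plate FL',f((.088,.068,.011)),'obs 160,30')
print('far loc',q(600,280,.029),q(600,280,.035),'box far',q(390,303,.053),q(390,303,.045))
print('box L/R',q(54,450,.053),q(720,450,.053),q(54,450,.045),q(720,450,.045),'loc L',q(50,400,.041),q(50,400,.035),'loc R',q(735,400,.041),q(735,400,.035))
print('pred loc',f((.0585,.043,.035)),f((.045,.076,.035)),f((.045,.010,.035)))
print(inv(st()[0]['tool_pos']))
E
```

```text
plate FL [161.0242  27.2025] obs 160,30
far loc [0.0594 0.0208] [0.0596 0.0216] box far [0.0583 0.0422] [0.0578 0.0422]
box L/R [0.0458 0.0719] [0.0457 0.0131] [0.0445 0.0738] [0.0444 0.0113] loc L [0.0488 0.0749] [0.0481 0.0763] loc R [0.0487 0.0091] [0.0479 0.0077]
pred loc [381.8519 290.0394] [ 53.875  430.0871] [711.4625 428.5794]
[0.0013 0.0439]
```

```bash
python3 -m jog '[[[-0.001,-0.0006,0,0,-0.2],[-0.001,-0.0012,0,0,-0.2],[0.0,-0.0012,0,0,-0.2],[0.001,-0.0012,0,0,-0.2],[0.001,-0.0012,0,0,-0.2]]]'
python3 -m jog '[[[0,0,0,0,-0.3],[0,0,0,0,-0.52],[0,0,0,0,-0.52]]]'
python3 - <<'E'
from cl import *
np.set_printoptions(precision=4,suppress=True)
save('wrist','w12');save('scene','s12'); o,R=st(); print(o['t'],o['tool_pos'],o['contact_force'],o['opening'])
crop('w12',195,90,445,278,3.2,'c23')
crop('s12',300,220,420,310,6,'c24')
E
```

```text
t: 12.85
tool_pos: [0.4487, -0.2205, 0.0032]
tool_rot: [1.192, 1.227, -1.177]
contact_force: [-4.3, 2.4, 8.3]
opening: 0.0599
t: 13.15
tool_pos: [0.4488, -0.2205, 0.003]
tool_rot: [1.192, 1.227, -1.176]
contact_force: [-0.4, -0.4, 0.5]
opening: 0.0649
13.25 [ 0.4488 -0.2205  0.0031] [0.4369 0.9159 1.0787] 0.06468271596652189
```

View pics/c23.png

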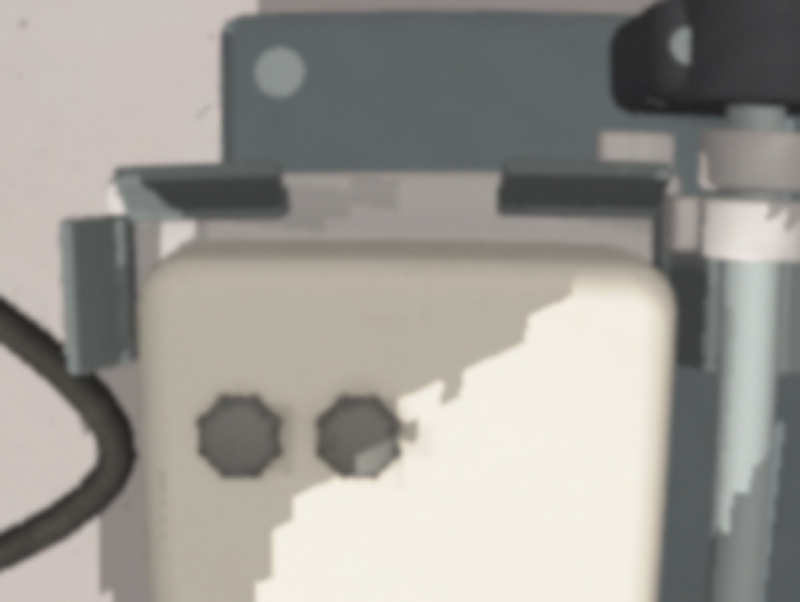

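View pics/c24.png

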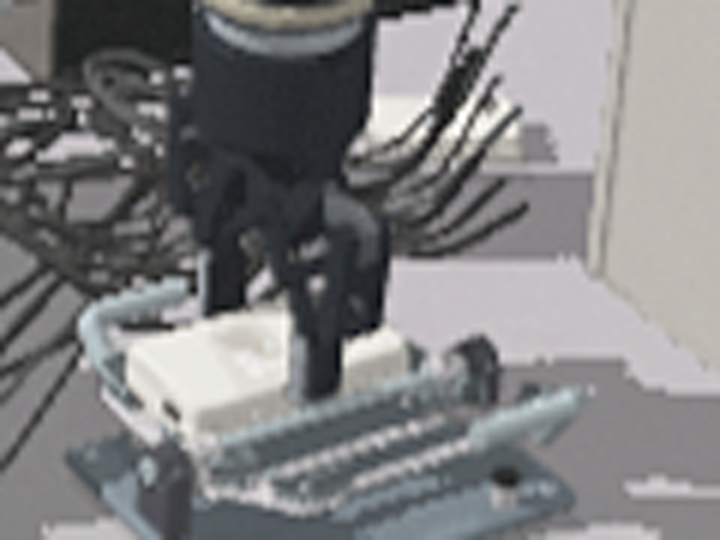

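```bash
python3 -m jog '[[[-0.01,0,0,0,-0.52],[-0.03,0,0,0,-0.52],[-0.07,0,0,0,-0.52],[-0.12,0,0,0,-0.52],[-0.16,0,0,0,-0.52],[-0.18,-0.02,0,0,-0.2],[-0.18,-0.03,0,0,0.1],[-0.18,-0.03,0,0,0.1]]]'
python3 - <<'E'
from cl import *
np.set_printoptions(precision=4,suppress=True)
save('wrist','w13');save('scene','s13'); o,R=st(); print(o['t'],o['tool_pos'],o['contact_force'],o['opening'])
crop('w13',195,60,455,280,3,'c25')
crop('s13',290,220,450,340,5,'c26')
E
```

```text
t: 14.05
tool_pos: [0.4172, -0.223, 0.1829]
tool_rot: [1.192, 1.226, -1.177]
contact_force: [-0.6, 0.1, -1.2]
opening: 0.0383
14.15 [ 0.4171 -0.2223  0.181 ] [ 0.0328  0.0943 -0.8634] 0.03873706215897922
```

View pics/c25.png

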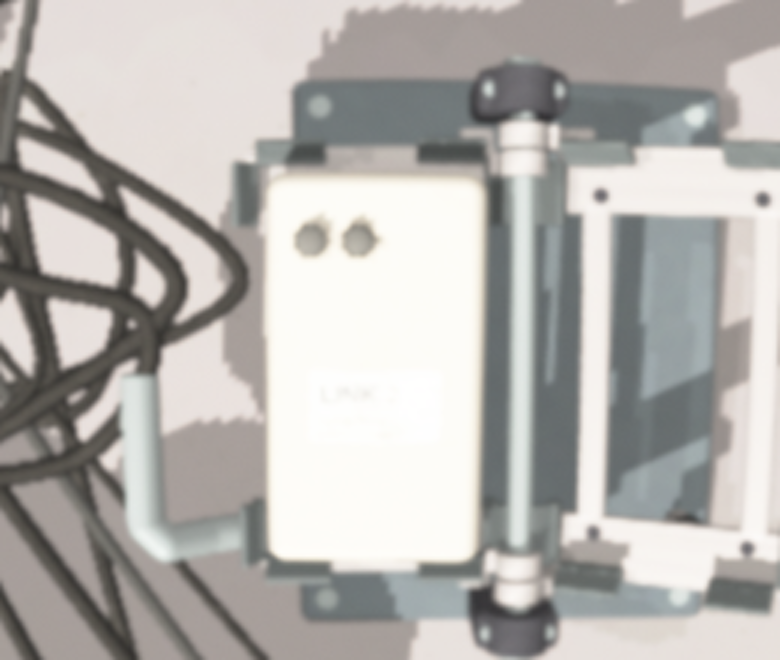

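View pics/c26.png

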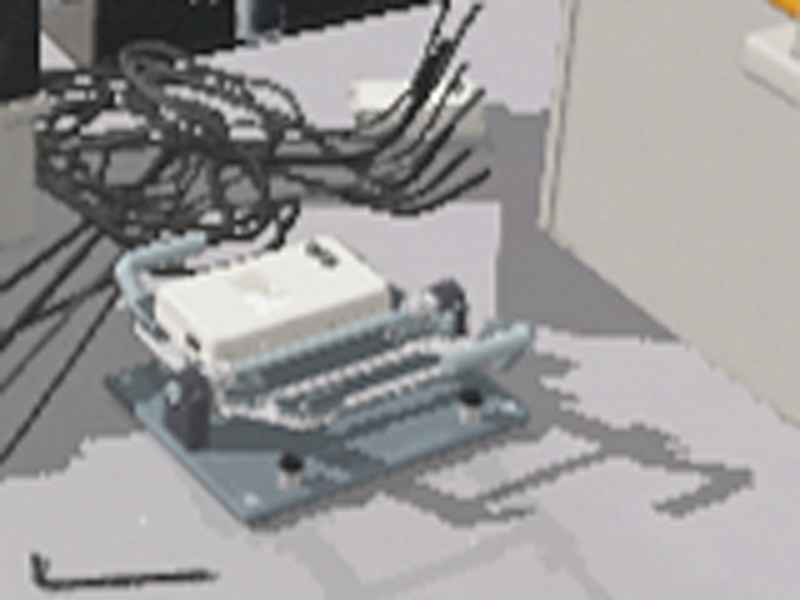

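```bash
python3 - <<'E'
from cl import *
np.set_printoptions(precision=1,suppress=True)
w=load('w13');s=load('s13')
f=lambda X:(proj(w,W(X),True)-[195,60])*3
g=lambda X:(proj(s,W(X))-[290,220])*5
for n,X in dict(FL=(.088,.068,.011),FR=(.088,-.068,.011),NR=(-.088,-.068,.011),NL=(-.088,.068,.011),pinf=(.05,0,.042),pinn=(-.05,0,.042),bar=(-.001,.111,.042)).items(): print(n,f(X),g(X))
for z in(.053,.029):
  print('box',z,[ (f((a*.0565,.043+b*.031,z)),g((a*.0565,.043+b*.031,z))) for a,b in((1,1),(1,-1),(-1,-1),(-1,1))])
E
```

```text
FL [293.3  78.5] [376.5 286.9]
FR [723.8  90.2] [531.2 414.3]
NR [702.7 620.2] [241.1 520.3]
NL [301.3 623.3] [ 98.  378.1]
pinf [526.2 193.2] [396.5 319.1]
pinn [520.7 535.4] [233.4 373.8]
bar [140.9 373.4] [198.3 244.5]
box 0.053 [(array([259.9, 168.1]), array([326.8, 231.3])), (array([487.7, 166.9]), array([394.6, 286.7])), (array([483.2, 567. ]), array([210.3, 347.3])), (array([267.9, 567.6]), array([145.9, 287.9]))]
box 0.029 [(array([268.7, 174. ]), array([324.4, 269.1])), (array([480., 173.]), array([391.5, 325.3])), (array([476.5, 545.3]), array([208.7, 386.8])), (array([275.5, 545.8]), array([144.9, 326.7]))]
```

```bash
python3 -m jog '[[[0.0,0.01,0.048,0,0.25],[0.0,0.025,0.096,0,0.25],[0.03,0.04,0.135,0,0.25],[0.055,0.049,0.143,0,0.25],[0.061,0.049,0.143,0,0.25],[0.061,0.049,0.143,0,0.25],[0.061,0.049,0.143,0,0.25]]]' 40
python3 - <<'E'
from cl import *
np.set_printoptions(precision=4,suppress=True)
w=save('wrist','w14');s=save('scene','s14'); o,R=st(); print(o['t'],o['tool_pos'],o['contact_force'],o['opening'],R[:,1])
crop('w14',195,130,455,350,3,'c27')
crop('s14',290,200,450,320,5,'c28')
for a in(.38,.44,.5):
  f=lambda x:(proj(w,W((x,-.111*np.cos(a),.042+.111*np.sin(a))),True)-[195,130])*3
  print(a,f(.001),f(.046))
E
```

```text
t: 14.85
tool_pos: [0.4711, -0.3622, 0.1189]
tool_rot: [1.192, 1.231, -1.177]
contact_force: [0.5, 0.0, 0.7]
opening: 0.0318
14.95 [ 0.4717 -0.3628  0.1204] [-1.2927  0.8298  1.0937] 0.031821371244025225 [0.9994 0.0348 0.0048]
0.38 [397.4009 445.2117] [397.9217 226.8329]
0.44 [384.3659 456.1412] [384.1767 232.2824]
0.5 [368.7835 467.3009] [367.663  237.9019]
```

View pics/c27.png

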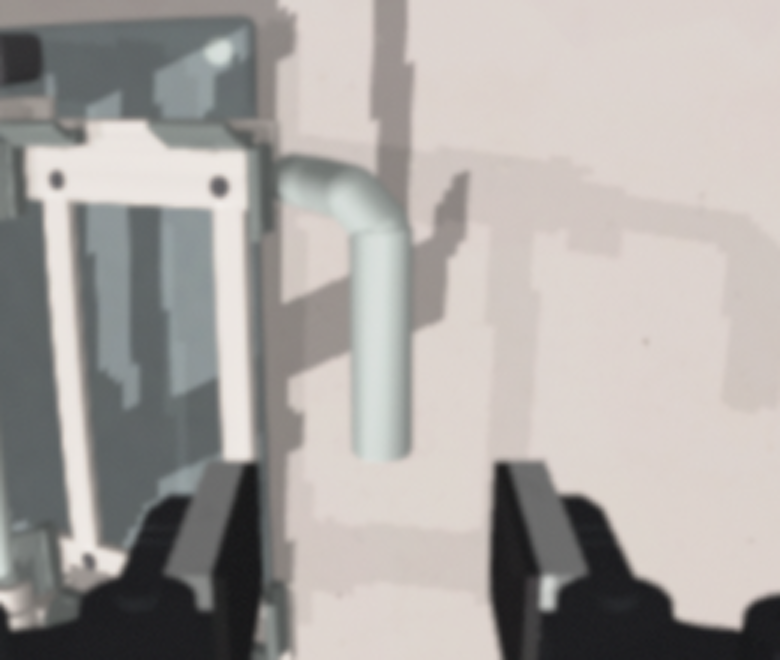

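View pics/c28.png

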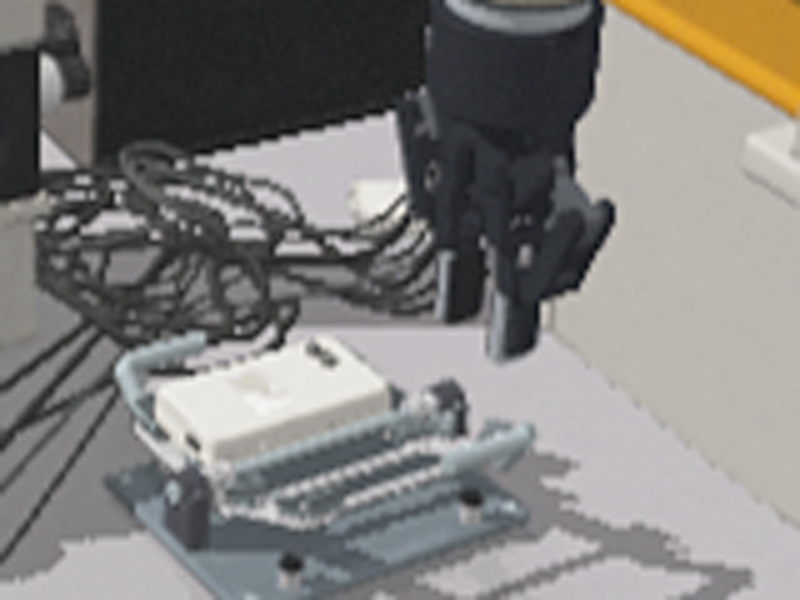

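```bash
python3 -m jog '[[[0.03,0,0.001,0,0.25],[0.06,0,0.001,0,0.25],[0.078,0,0.001,0,0.25],[0.078,0,0.001,0,0.25],[0.078,0,0.001,0,1],[0.078,0,0.001,0,1],[0.078,0,0.001,0,1]]]' 40
python3 - <<'E'
from cl import *
np.set_printoptions(precision=4,suppress=True)
w=save('wrist','w15');s=save('scene','s15'); o,R=st(); print(o['t'],o['tool_pos'],o['contact_force'],o['opening'],R)
crop('w15',195,130,455,350,3,'c29')
crop('s15',290,200,450,320,5,'c30')
c,s=np.cos(TH),np.sin(TH);p=o['tool_pos']
print(c*(p[0]-X0)+s*(p[1]-Y0),-s*(p[0]-X0)+c*(p[1]-Y0))
E
```

```text
t: 15.65
tool_pos: [0.4729, -0.3629, 0.044]
tool_rot: [1.192, 1.227, -1.175]
contact_force: [1.3, 3.9, -0.7]
opening: 0.0104
15.75 [ 0.4729 -0.363   0.0436] [ 0.807   4.1873 -0.3705] 0.010068545044286201 [[ 0.0063  0.9994  0.0352]
 [ 0.0075  0.0352 -0.9994]
 [-1.      0.0066 -0.0073]]
0.01904168971798716 -0.09949405947119118
```

View pics/c29.png

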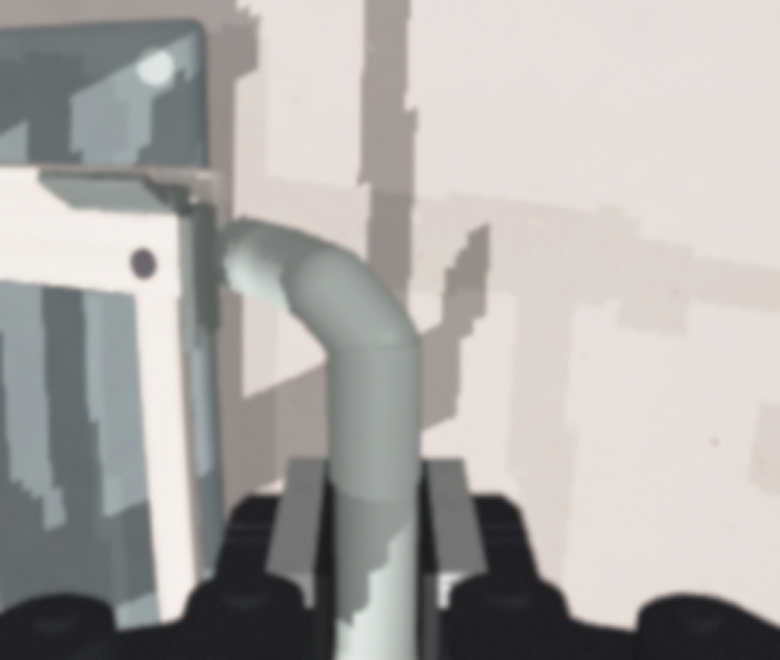

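View pics/c30.png

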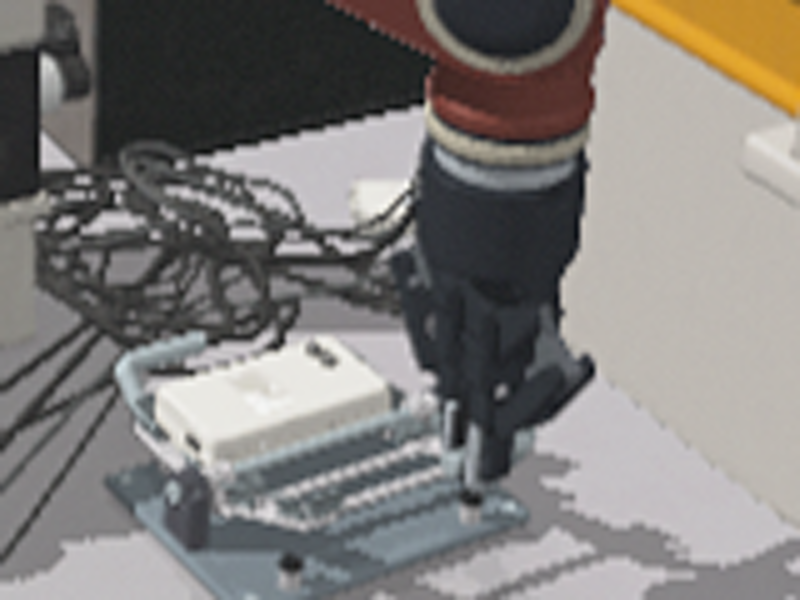

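```bash
python3 -m jog '[[[-0.010,0,-0.005,0,1],[-0.019,0,-0.012,0,1],[-0.035,0,-0.027,0,1],[-0.0476,0,-0.045,0,1],[-0.0565,0,-0.0656,0,1],[-0.061,0,-0.087,0,1],[-0.0614,0,-0.109,0,1],[-0.0614,0,-0.109,0,1]]]' 40
python3 - <<'E'
from cl import *
np.set_printoptions(precision=4,suppress=True)
s=save('scene','s16'); o,R=st(); print(o['t'],o['tool_pos'],o['contact_force'],o['opening'],R)
crop('s16',290,180,450,300,5,'c31')
c,s=np.cos(TH),np.sin(TH);p=o['tool_pos']
print(c*(p[0]-X0)+s*(p[1]-Y0),-s*(p[0]-X0)+c*(p[1]-Y0))
E
```

```text
t: 16.55
tool_pos: [0.4689, -0.2556, 0.1124]
tool_rot: [1.186, 1.222, -1.176]
contact_force: [-10.1, 2.7, 17.8]
opening: 0.0098
16.6 [ 0.4689 -0.2559  0.1125] [-10.438    2.2769  18.5812] 0.010125612719587512 [[ 0.0071  0.9993  0.0364]
 [ 0.002   0.0364 -0.9993]
 [-1.      0.0072 -0.0017]]
0.01890136038912232 0.00776626430293696
```

View pics/c31.png

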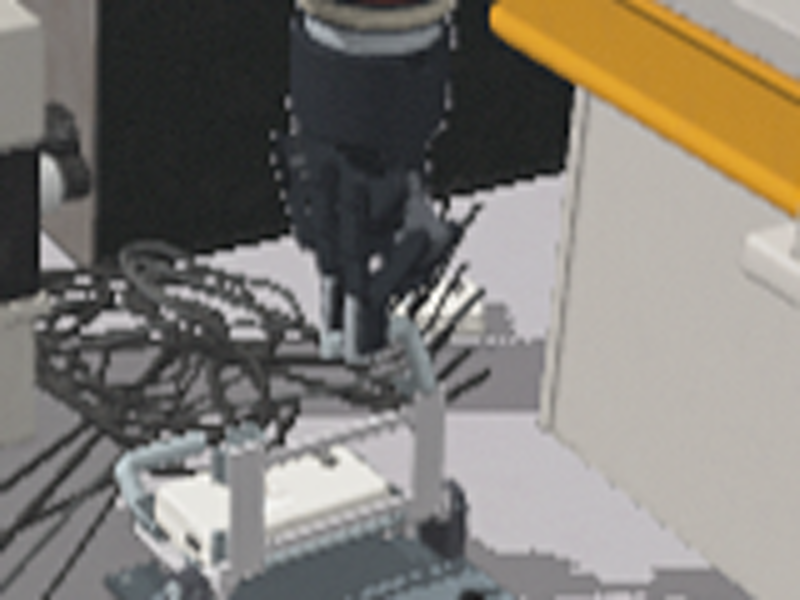

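```bash
python3 -m jog '[[[0,0,0,0,0.4],[0,0,0,0,0.4],[0.009,0,0,0,0.4],[0.009,0,0,0,0.4],[0.009,0,0,0,1],[0.009,0,0,0,1],[0.009,0,0,0,1]]]' 30
python3 - <<'E'
from cl import *
np.set_printoptions(precision=4,suppress=True)
s=save('scene','s17'); o,R=st(); print(o['t'],o['tool_pos'],o['contact_force'],o['opening'])
crop('s17',290,180,450,300,5,'c32')
c,s=np.cos(TH),np.sin(TH);p=o['tool_pos']
print(c*(p[0]-X0)+s*(p[1]-Y0),-s*(p[0]-X0)+c*(p[1]-Y0))
E
```

```text
t: 17.3
tool_pos: [0.4682, -0.2554, 0.1022]
tool_rot: [1.187, 1.225, -1.177]
contact_force: [0.0, -0.7, -4.0]
opening: 0.0107
17.35 [ 0.4682 -0.2554  0.1021] [-0.281  -1.1297 -5.1231] 0.010684444833379839
0.01816479061578819 0.00828005440011741
```

View pics/c32.png

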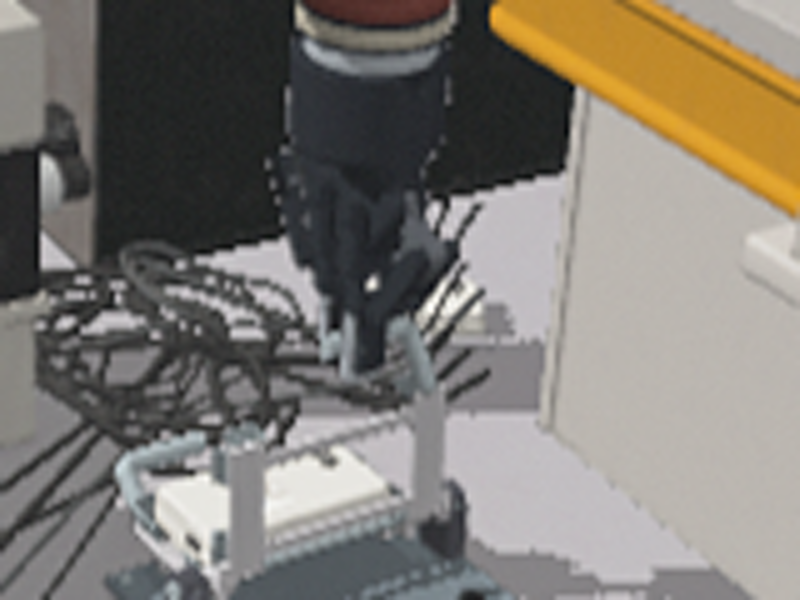

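```bash
python3 -m jog '[[[0.001,0,-0.011,0,1],[0.004,0,-0.0223,0,1],[0.0122,0,-0.0429,0,1],[0.0243,0,-0.0614,0,1],[0.0399,0,-0.0772,0,1],[0.0583,0,-0.0896,0,1],[0.0788,0,-0.0981,0,1],[0.095,0,-0.1016,0,1],[0.1107,0,-0.1027,0,1],[0.1107,0,-0.1027,0,1],[0.1107,0,-0.1027,0,1]]]' 30
python3 - <<'E'
from cl import *
np.set_printoptions(precision=4,suppress=True)
s=save('scene','s18');save('wrist','w18'); o,R=st(); print(o['t'],o['tool_pos'],o['contact_force'],o['opening'])
crop('s18',290,200,450,320,5,'c33')
c,s=np.cos(TH),np.sin(TH);p=o['tool_pos']
print(c*(p[0]-X0)+s*(p[1]-Y0),-s*(p[0]-X0)+c*(p[1]-Y0))
E
```

```text
t: 18.45
tool_pos: [0.4647, -0.1512, -0.0083]
tool_rot: [1.189, 1.227, -1.177]
contact_force: [-0.2, 1.6, -3.2]
opening: 0.0108
18.55 [ 0.4647 -0.1512 -0.0081] [ 0.0618  4.5067 -3.1036] 0.011108588594417082
0.01849010503915154 0.112548616796447
```

View pics/c33.png

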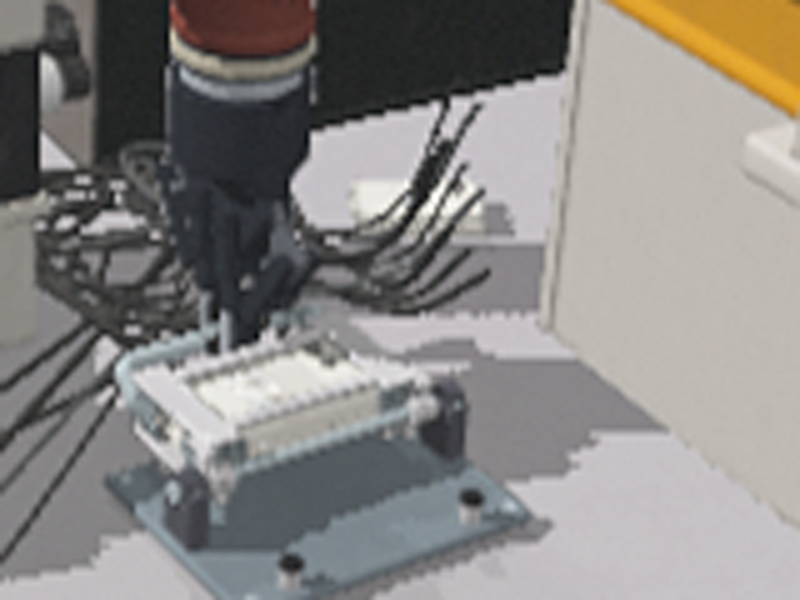

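View pics/w18.png

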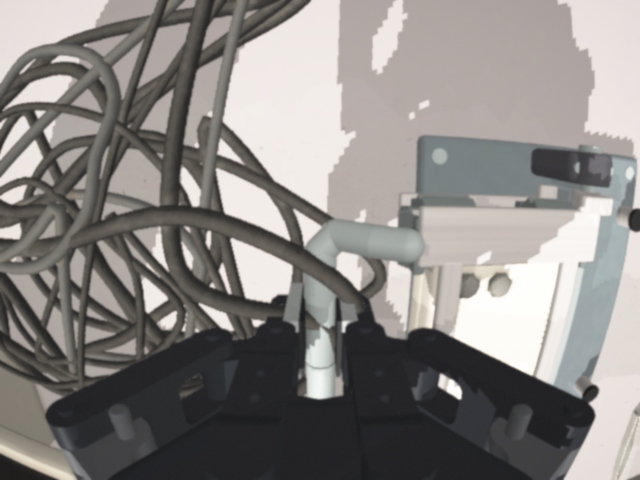

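```bash
python3 -m jog '[[[0.001,0,0,0,0.4],[0.001,0,0.001,0,0.4],[0,-0.01,0.001,0,0.4],[0,-0.0187,0.001,0,0.4],[0,-0.0187,0.001,0,0.4],[0,-0.0187,0.001,0,0.4]]]' 50
python3 - <<'E'
from cl import *
np.set_printoptions(precision=4,suppress=True)
s=save('scene','s19');w=save('wrist','w19'); o,R=st(); print(o['t'],o['tool_pos'],o['contact_force'],o['opening'])
crop('w19',230,200,430,350,4,'c34')
f=lambda X:(proj(w,W(X),True)-[230,200])*4
print(f((.001,.111,.042)),f((.046,.111,.042)),f((-.001,.111,.042)))
c,s=np.cos(TH),np.sin(TH);p=o['tool_pos']
print(c*(p[0]-X0)+s*(p[1]-Y0),-s*(p[0]-X0)+c*(p[1]-Y0))
E
```

```text
t: 19.15
tool_pos: [0.4458, -0.153, -0.0081]
tool_rot: [1.189, 1.226, -1.177]
contact_force: [0.8, 0.2, 0.3]
opening: 0.0256
19.25 [ 0.4462 -0.153  -0.0081] [-0.311   0.2381 -0.2963] 0.025882687757540348
[358.4713 461.2379] [357.1138 -12.3811] [358.5275 479.8424]
-0.00011091046113778039 0.11137229760441647
```

View pics/c34.png

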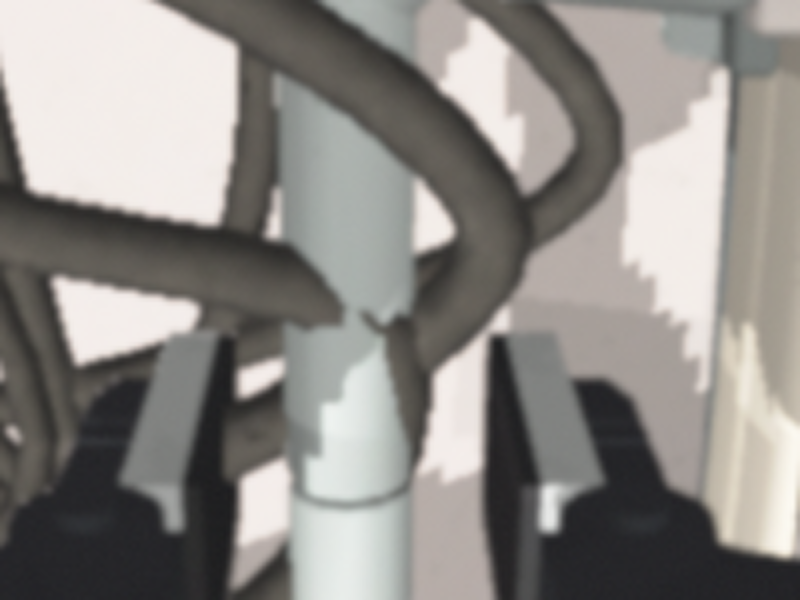

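```bash
python3 -m jog '[[[0,-0.0015,0,0,1],[0,-0.0015,0,0,1],[0,-0.0015,0,0,1],[-0.0166,-0.0015,0.0012,0,1],[-0.0328,-0.0015,0.005,0,1],[-0.0532,-0.0015,0.0136,0,1],[-0.0715,-0.0015,0.0261,0,1],[-0.0869,-0.0015,0.042,0,1],[-0.0989,-0.0015,0.0606,0,1],[-0.107,-0.0015,0.0813,0,1],[-0.107,-0.0015,0.0813,0,1]]]' 60
python3 - <<'E'
from cl import *
np.set_printoptions(precision=4,suppress=True)
s=save('scene','s20'); o,R=st(); print(o['t'],o['tool_pos'],o['contact_force'],o['opening'])
crop('s20',290,180,450,300,5,'c35')
c,s=np.cos(TH),np.sin(TH);p=o['tool_pos']
print(c*(p[0]-X0)+s*(p[1]-Y0),-s*(p[0]-X0)+c*(p[1]-Y0))
E
```

```text
t: 20.35
tool_pos: [0.4491, -0.2355, 0.1039]
tool_rot: [1.192, 1.224, -1.174]
contact_force: [-5.7, 6.9, 22.6]
opening: 0.0096
20.4 [ 0.4492 -0.2355  0.1039] [-5.0824  6.1835 21.09  ] 0.009663945053381806
-0.00010529473915662168 0.02879247606267963
```

View pics/c35.png

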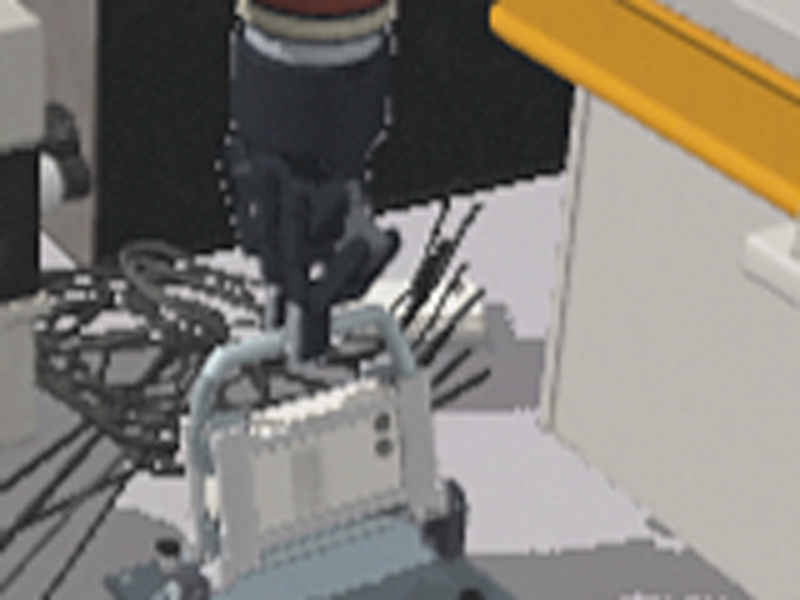

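```bash
python3 -m jog '[[[-0.0035,0,0.0209,0,1],[-0.0029,0,0.0431,0,1],[0.0022,0,0.0647,0,1],[0.0114,0,0.0848,0,1],[0.0244,0,0.1028,0,1],[0.0408,0,0.1177,0,1],[0.0597,0,0.1291,0,1],[0.0753,0,0.1351,0,1],[0.0915,0,0.1387,0,1],[0.1072,0,0.1398,0,1],[0.109,0,0.1398,0,1],[0.109,0,0.1398,0,1]]]' 60
python3 - <<'E'
from cl import *
np.set_printoptions(precision=4,suppress=True)
s=save('scene','s21');save('wrist','w21'); o,R=st(); print(o['t'],o['tool_pos'],o['contact_force'],o['opening'])
crop('s21',290,220,450,340,5,'c36')
c,s=np.cos(TH),np.sin(TH);p=o['tool_pos']
print(c*(p[0]-X0)+s*(p[1]-Y0),-s*(p[0]-X0)+c*(p[1]-Y0))
E
```

```text
t: 21.6
tool_pos: [0.455, -0.3738, -0.0048]
tool_rot: [1.192, 1.227, -1.174]
contact_force: [-2.7, 6.6, 10.7]
opening: 0.0095
21.7 [ 0.455  -0.3738 -0.0048] [-3.907   7.0524 10.3255] 0.009128833587162504
0.000728696466122683 -0.10957395224600683
```

View pics/c36.png

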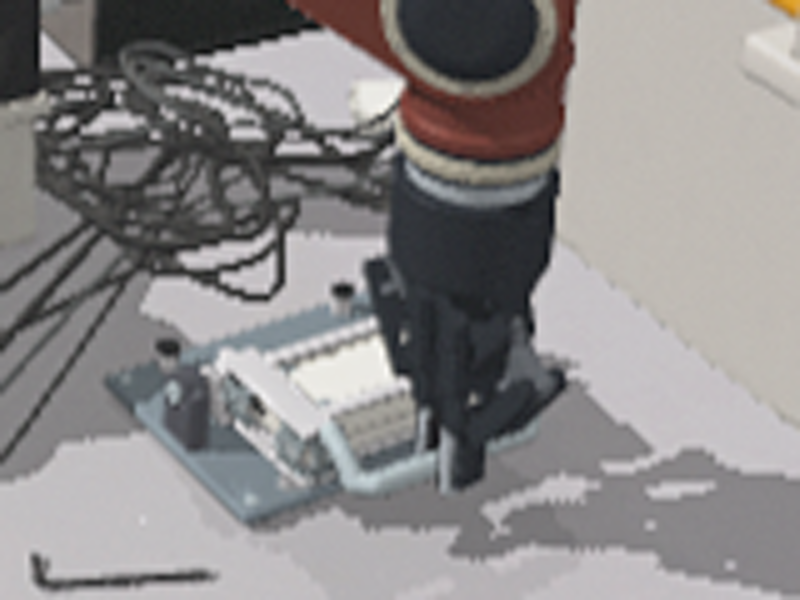

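View pics/w21.png

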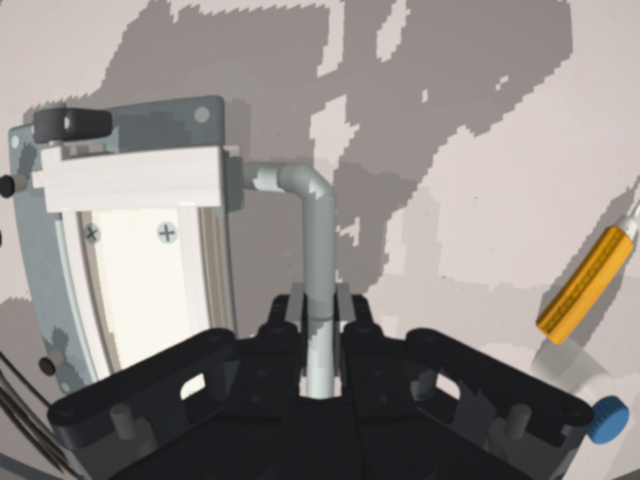

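```bash
python3 -m jog '[[[0.004,0,0,0,1],[0.006,0,0,0,1],[0.006,0,0,0,1]]]' 60
python3 -m jog '[[[0,0,0,0,0.4],[0,0,0,0,0.4],[0,0,0,0,0.4],[-0.03,0,0,0,0.4],[-0.08,0,0,0,0.4],[-0.13,-0.02,0,0,0.4],[-0.17,-0.05,0,0,0.4],[-0.2,-0.07,-0.03,0,0.4],[-0.2,-0.07,-0.05,0,0.4],[-0.2,-0.07,-0.05,0,0.4]]]'
python3 - <<'E'
from cl import *
np.set_printoptions(precision=4,suppress=True)
s=save('scene','s22');w=save('wrist','w22'); o,R=st(); print(o['t'],o['tool_pos'],o['contact_force'],o['opening'])
crop('s22',290,220,450,340,5,'c37')
crop('w22',225,50,485,270,3,'c38')
f=lambda X:(proj(w,W(X),True)-[225,50])*3
g=lambda X:(proj(s,W(X))-[290,220])*5
for X in((.046,-.111,.042),(0,-.111,.042),(-.046,-.111,.042)):print(f(X),g(X))
E
```

```text
t: 22.0
tool_pos: [0.455, -0.3737, -0.0051]
tool_rot: [1.19, 1.231, -1.174]
contact_force: [-14.1, 14.1, 35.0]
opening: 0.0095
t: 23.0
tool_pos: [0.3823, -0.3275, 0.1959]
tool_rot: [1.189, 1.229, -1.173]
contact_force: [0.7, -0.3, -1.5]
opening: 0.0257
23.1 [ 0.3822 -0.3282  0.194 ] [-0.0556 -0.3401 -0.3027] 0.025856911539722128
[458.349  110.6494] [523.5804 432.5221]
[457.5814 263.6868] [447.2631 460.6596]
[454.6684 417.3733] [368.4375 489.7219]
```

View pics/c37.png

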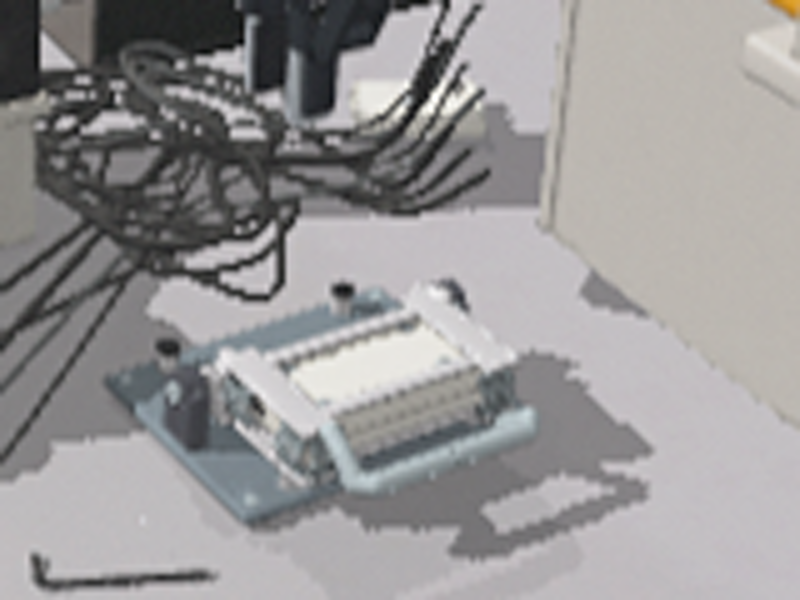

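View pics/c38.png

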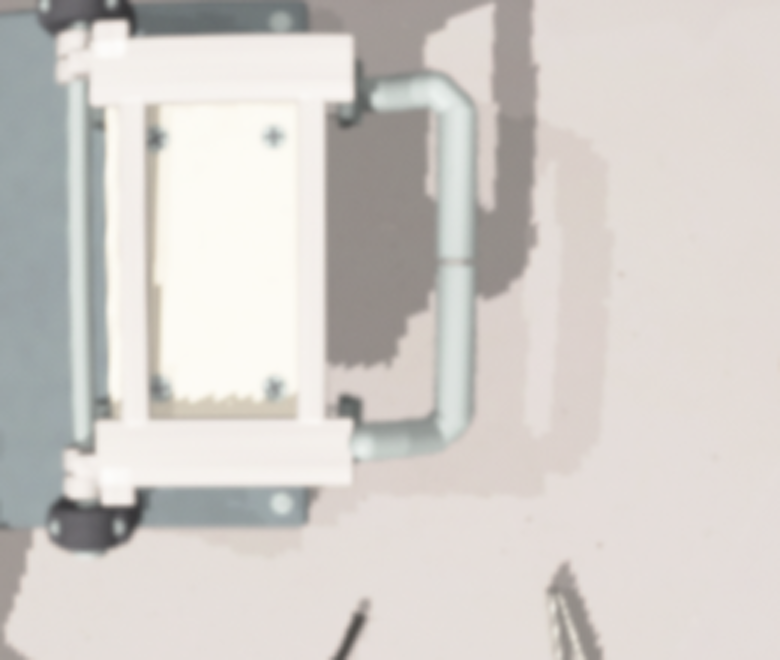

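```bash
python3 -c "
from station import ctrl
print(ctrl.finish_job())"
```

```text
the job is handed in; nothing more can be done
None
```

The relay box now lies upside down in the shut clamshell, on the cover's side, and the job is handed in at about 23 s of the 72 s allowed.

**What I did**
- I picked the larger off-white box at top-view pixel (225, 254). The smaller look-alike was at (317, 180).
- I carried it over the gas tower, laid it upright in the nest and let go.
- I folded the empty cover over by its bar until it was shut.
- I then held both half bars at the joint and swung the leaves over together to the cover's side, pressed them to the stop, let go and backed off.

**Last checks**
- The half bars meet on one line. Their joint is at crop pixel (457, 262), against (458, 264) predicted for a leaf lying flat.
- The base of the box, with its four screws, shows through the nest's window.
- The hex key and tweezers are where they were. I did not recheck the other bystanders one by one after the swing, but nothing went near them.
- Nothing touches the robot, and the contact force is about zero.

**Disagreements along the way**
- The fingertips stood about 35 mm (shut) to 48 mm (open) behind the reported TCP, so I worked from the pictures. I first gripped the box too low, so I put it back down and gripped it again higher.
- The bar slid about 7 mm in the pads during the first half of the cover's fold, at roughly 18 N. I gripped it again with the cover upright.
- The last press onto the stop read about 35 N upward, about 40 N in all with the sideways parts. It was applied through the fingers on the bar.

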